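Put the storage jars away in the latched counter drawer

ROBOT

A 6-joint arm with a two-finger parallel gripper is mounted at the origin on the work surface. World frame = base frame: x ahead of the robot, y to its left, z up, the work surface at z = 0. Lengths are in m, angles in rad, forces in N, time in s.
With the tool pointing down it reaches from about 0.325 to 0.9 m from the base axis. Payload 6.1 kg.
Tool frame: the origin (TCP) lies at the very end of the fingers, on their centre line; the grasp point (between the pads) lies 19 mm behind it; z points along the fingers, y is the direction in which the jaws open and shut (so a half turn about z gives the same grasp; the last joint's range is limited). The gripper opens to 85 mm and grips with 20 to 120 N. Pads are 22 mm wide; open, the fingers measure 114 mm over their backs; the gripper's body (76 mm by 85 mm) begins 54 mm behind the grasp point. The pads swing forward as they close: fully open they stand 13 mm farther back than shut.
Start: joints at [-1.447, 0.22, 1.526, -0, 1.395, -0.126], TCP at [0.154, -0.606, 0.231] pointing down, gripper open.
Joint ranges: [-2.98, 2.98], [-0.91, 2.08], [0.09, 2.57], [-1.24, 4.39], [0.2, 2.65], [-2.68, 2.68]. Speed limits (rad/s): [2.57, 2.57, 3.01, 3.14, 3.14, 3.14].

INTERFACE

Orientations are given as a unit quaternion [x, y, z, w].
In Python, from rig import arm gives the robot as it stands.
- The arm moves only by the shell command python3 -m creep 'ROWS'. ROWS is JSON, a list of rows, each an object with "turn": the turn, a rotation vector about the world's x, y, z in degrees, a list of three; "travel": the shift along the world's x, y, z in mm, a list of three; "claw": the closure, from -1 (fully open) to 1 (shut), so that 0 is half open. A call has exactly 10 rows; each row is the pose to reach, as a shift and turn from the pose commanded when the call began; what a row does not reach only later rows make up. A row lasts 1/12 s, in which the tool goes at most 41.7 mm and 7.16 degrees, less where a joint would pass 70% of its speed; a pose out of reach is approached as far as the arm can. A call with a gripper value outside its range is refused whole. The fingers move at their own pace and stop on an object; the grip force is fixed at half the most. Time passes only in rows, so rows that repeat a pose let the fingers close, or fill a call up. It gives the time, the measured TCP pose, the force and the opening at its end, in the units of the state.
- arm.sense(): the state, without advancing time (a new reading comes with each control period).
- arm.camera(name): name is "scene" or "top" or "wrist"; returns (picture, depth): 400x640x3 uint8, red, green, blue; 400x640 float32, m along the optical axis (not along the pixel's ray), 0 where there is no reading.
- arm.camera_info(name): a dict with "intrinsics" (3x3 intrinsics, pixels), "R" (3x3) and "t" (3): a world point X has camera coordinates R X + t; the wrist camera has in their place "hand_eye" (4x4, takes a point from camera to tool coordinates, whose origin is the TCP and whose axes are the flange's). Camera axes: x right, y down, z forward; pixel columns grow to the right and rows downward; lengths in m; the calibration is good to about 2 mm. A picture is of the moment at which its call begins: read the wrist's pose just before it. camera_info takes no time and is no camera call.
- arm.close_job(): hands the job in, once; it reports no verdict.
Trained networks look in the newest picture that a camera, given by its name, has taken for a name from the list of things; names that differ only in an ending like _2 or _b are one class to them, and where a whole thing is asked for, a point or a joint stands for the part that bears it (a point fixed in the world has none). Each returns a list of dicts, best first, with "p" (0 to 1); they miss things now and then, are a little off and sometimes report something else, mostly with a low value. They report only what shows in the picture. A call takes as long as a camera call. They do not tell look-alikes from the thing itself.
- arm.recognise(name, camera): "pixel" ([row, column] in pixels, amid what is visible of it).
- arm.landmark_of(name, camera): "pixel" ([row, column] in pixels: a listed point, or the origin of a listed thing).
The state is a dict: "t": time; "qpos": joint angles; "qd": joint speeds; "joint_efforts": joint torques, N m; "position": TCP position; "tcp_rot": TCP orientation; "wrist_force": force on the tool from outside, world axes, zero at the start; "ft_torque": the same for the moment, N m; "gripper_width": opening from 0.0 (shut) to 1.0 (fully open).
Only numpy, scipy, OpenCV 4.12 (cv2) and the standard library are available. Lean on these libraries where they do the work, as an engineer would, in place of code of your own. Each camera call takes 0.05 s, during which the arm holds its last target.

TASK

Put the dried storage jars away: slide the safety catch on top of the drawer unit fully open, pull the drawer out to its stop, and stand every lidded white jar from the drying mat upright on the drawer floor, leaving the cup and the pepper mill that stand among them in place. Only when all the jars are in and let go of, push the drawer fully home and slide the catch all the way back so that it locks the drawer.

Things in the scene. Friction and masses are not known exactly. Their poses are not given: they have to be found in the camera images.
- unit: Fixed drawer unit, pale wooden case, blue front: 240 deep (x), 400 wide (y), 130 high, turned up to 0.12 rad. Origin under its centre; x from front to back (away from the robot), y to the left seen from the robot, z up. Its face is at x = -120, the front edge of its top board (130 above the counter) at x = -105. A plant pot (66 across, 50 high) stands on top at x +60, y -130.
- drawer (a joint): Drawer, m: 0 = fully home, 0.160 = out at its stop. Slides along the unit's -x, about 1.2 N of friction, stays where left, though a jar knocked inside can jolt it out a few mm while the catch is open. The catch holds it shut (within about 4 mm) until slid some 35 mm open. Its blue front is 318 wide (unit's y -194 to +124), top edge 113 above the counter.
- drawer_handle (a point): Middle of the drawer's handle: round level steel bar 11 thick, 120 long along the unit's y, its axis 35 in front of the drawer front and 90 above the counter, on two thin stems 51 either side of the middle. Axes as unit; moves with the drawer.
- drawer_in (a point): Centre of the drawer floor's upper face, 20 above the counter; axes as unit, moves with the drawer. Floor 193 (x) x 288 (y); side and back walls 44 high above it, front panel (inner face x = -102) 93. At the stop, x = -97 to +57 lies clear of the case; inside, the case leaves 98 of height. A jar is put away when upright with its middle within 80 (x) and 130 (y) of here.
- latch (a joint): Safety catch, m: 0 = fully locked (end stop), 0.060 = fully open (end stop); starts at 0 to 0.010. Slides along the unit's +y to open, about 1.5 N of friction, stays where left. Its steel tongue (20 wide) hangs before the drawer front when locked, before the fixed blue stile beside it when open. With the drawer over 4 mm out, the tongue strikes the front's edge and cannot lock.
- latch_top (a point): Centre of the top of the catch's upright grip: grey block 24 (x) x 20 (y) x 36 high, from 137 to 173 above the counter, on a track whose upper face is at 136; at x = -70 and, locked, y = +100 of the unit. A flat steel arm 4 thick runs from its foot to the front. Axes as unit.
- mat: Fixed blue drying mat, 270 (x) x 330 (y) x 3 thick, origin under its centre, turned by up to 0.1 rad. The jars, the cup and the mill stand on it in shuffled places, in two rows about 120 apart in x, about 100 apart in y.
- jar0: Lidded storage jar, one of two to four alike (absent ones read None): white stoneware round body 60 across and 56 high with a thick heavy bottom, and a pale wooden lid 52 across and 16 high on top; 72 high in all, 175 to 350 g. Origin at the centre of its underside, z up its axis.
- jar1: Lidded storage jar, one of two to four alike (absent ones read None): white stoneware round body 60 across and 56 high with a thick heavy bottom, and a pale wooden lid 52 across and 16 high on top; 72 high in all, 175 to 350 g. Origin at the centre of its underside, z up its axis.
- jar2: Lidded storage jar, one of two to four alike (absent ones read None): white stoneware round body 60 across and 56 high with a thick heavy bottom, and a pale wooden lid 52 across and 16 high on top; 72 high in all, 175 to 350 g. Origin at the centre of its underside, z up its axis.
- jar3: Lidded storage jar, one of two to four alike (absent ones read None): white stoneware round body 60 across and 56 high with a thick heavy bottom, and a pale wooden lid 52 across and 16 high on top; 72 high in all, 175 to 350 g. Origin at the centre of its underside, z up its axis.
- cup: Bystander: blue ceramic cup, open, 66 across the rim, 85 high, on the mat. Origin at the centre of its underside.
- mill: Bystander: dark wooden pepper mill, 50 across, 88 high, on the mat. Origin at the centre of its underside.
Things that resemble listed ones, but are neither listed nor needed, are in the scene too. What is shaped like the jar0 but pink or yellow is not meant.

How it is judged:
On the way, in this order (a step that is already met when the one before it is completed fails the run):
1. the catch is slid to its open end while the drawer is still shut (value of joint latch above 0.055 m and value of joint drawer below 0.02 m), for 0.2 s.
2. the drawer is pulled out to its stop (value of joint drawer above 0.154 m), for 0.2 s.
3. every jar stands upright on the floor of the open drawer, let go of (x of jar0 in the frame of drawer_in between -0.08 and 0.08 m and y of jar0 in the frame of drawer_in between -0.13 and 0.13 m and z of jar0 in the frame of drawer_in between -0.005 and 0.008 m and angle between each of jar0, jar1, jar2, jar3's own z axis and vertical below 0.15 rad and contact force between the fingers and jar0 below 0.3 N and x of jar1 in the frame of drawer_in between -0.08 and 0.08 m and y of jar1 in the frame of drawer_in between -0.13 and 0.13 m and z of jar1 in the frame of drawer_in between -0.005 and 0.008 m and contact force between the fingers and jar1 below 0.3 N and x of jar2 in the frame of drawer_in between -0.08 and 0.08 m and y of jar2 in the frame of drawer_in between -0.13 and 0.13 m and z of jar2 in the frame of drawer_in between -0.005 and 0.008 m and contact force between the fingers and jar2 below 0.3 N and x of jar3 in the frame of drawer_in between -0.08 and 0.08 m and y of jar3 in the frame of drawer_in between -0.13 and 0.13 m and z of jar3 in the frame of drawer_in between -0.005 and 0.008 m and contact force between the fingers and jar3 below 0.3 N and value of joint drawer above 0.12 m), for 0.3 s.
4. the drawer is pushed fully home (value of joint drawer below 0.005 m and value of joint latch above 0.03 m), for 0.2 s.
5. the catch is slid back to its locked end (value of joint each of latch, drawer below 0.005 m), for 0.2 s.
At the end, for the whole second after the job is handed in: Every jar present stands upright (within 0.15 rad), at rest and released, on the drawer floor with its middle within 80 mm (x) and 130 mm (y) of the floor's centre; the drawer is home within 5 mm and the catch is back at its locked end within 5 mm (all of step 5 and x of jar0 in the frame of drawer_in between -0.08 and 0.08 m and y of jar0 in the frame of drawer_in between -0.13 and 0.13 m and z of jar0 in the frame of drawer_in between -0.005 and 0.008 m and angle between each of jar0, jar1, jar2, jar3's own z axis and vertical below 0.15 rad and contact force between the fingers and jar0 below 0.3 N and linear speed of each of jar0, jar1, jar2, jar3 below 0.03 m/s and x of jar1 in the frame of drawer_in between -0.08 and 0.08 m and y of jar1 in the frame of drawer_in between -0.13 and 0.13 m and z of jar1 in the frame of drawer_in between -0.005 and 0.008 m and contact force between the fingers and jar1 below 0.3 N and x of jar2 in the frame of drawer_in between -0.08 and 0.08 m and y of jar2 in the frame of drawer_in between -0.13 and 0.13 m and z of jar2 in the frame of drawer_in between -0.005 and 0.008 m and contact force between the fingers and jar2 below 0.3 N and x of jar3 in the frame of drawer_in between -0.08 and 0.08 m and y of jar3 in the frame of drawer_in between -0.13 and 0.13 m and z of jar3 in the frame of drawer_in between -0.005 and 0.008 m and contact force between the fingers and jar3 below 0.3 N); the robot touches nothing.
It fails at once if the cup is pushed more than 60 mm from its place or knocked over (distance of cup from where it was at the start of the episode above 0.06 m or angle between cup's own z axis and vertical above 0.6 rad).
It fails at once if the mill is pushed more than 60 mm from its place or knocked over (distance of mill from where it was at the start of the episode above 0.06 m or angle between mill's own z axis and vertical above 0.6 rad).
Of jar0, jar1, jar2, jar3 only 2 to 4 are there at a start; the rules pass over those that are not, and their reading is None.
At some moment in a run one of jar0, jar1, jar2, jar3 may be knocked a few centimetres aside while the robot is not near it.
It also fails if it takes over 210 s, if anything falls off the work surface, if the arm or the gripper's body presses on something with over 40 N, if the wrist force passes 120 N, or if a joint passes its speed limit or range.

## Working session

There is one attempt and no reset: what is moved stays moved. The work goes in short steps, Python scripts to look and compute and a shell command to move; the robot and the scene stay as the last step left them, time stands still between calls to the robot, and variables do not carry over. Pictures are saved under pics/ and viewed, and the job is handed in when it is done.

```bash
ls; mkdir -p pics; cat > h.py <<'E'
import numpy as np, cv2, json
from rig import arm
from scipy.spatial.transform import Rotation as R
def save(name,img,crop=None,scale=1):
    im=img[...,::-1]
    if crop: r0,r1,c0,c1=crop; im=im[r0:r1,c0:c1]
    if scale!=1: im=cv2.resize(im,None,fx=scale,fy=scale,interpolation=cv2.INTER_CUBIC)
    cv2.imwrite('pics/'+name+'.png',im)
def cam(name):
    s=arm.sense(); p,d=arm.camera(name); i=arm.camera_info(name)
    K=np.array(i['intrinsics'])
    if name=='wrist':
        T=np.eye(4);T[:3,:3]=R.from_quat(s['tcp_rot']).as_matrix();T[:3,3]=s['position']
        C=T@np.array(i['hand_eye'])
    else:
        E=np.eye(4);E[:3,:3]=i['R'];E[:3,3]=np.ravel(i['t']);C=np.linalg.inv(E)
    return p,d,K,C
def cloud(d,K,C):
    r,c=np.mgrid[0:d.shape[0],0:d.shape[1]]
    X=np.stack([(c-K[0,2])*d/K[0,0],(r-K[1,2])*d/K[1,1],d],-1)
    return X@C[:3,:3].T+C[:3,3]
def ray(px,K,C,z):
    v=C[:3,:3]@np.array([(px[1]-K[0,2])/K[0,0],(px[0]-K[1,2])/K[1,1],1.]);o=C[:3,3]
    return o+v*(z-o[2])/v[2]
E
cat > a.py <<'E'
from h import *
print(arm.sense())
for n in ['scene','top','wrist']:
    p,d,K,C=cam(n); save(n+'0',p); print(n,K.tolist(),C.round(3).tolist())
    np.savez('pics/'+n+'0.npz',p=p,d=d,K=K,C=C)
E
python3 a.py
```

```text
pics
{'t': 0.0, 'qpos': array([-1.44710062e+00,  2.21221194e-01,  1.52761800e+00, -5.77994044e-06,
        1.39468140e+00, -1.26108487e-01]), 'qd': array([ 4.55177984e-05,  3.98500263e-04,  6.23674584e-04,  2.91097718e-04,
        1.10251678e-03, -7.95792261e-04]), 'joint_efforts': array([ 2.93611185e-05, -4.96906865e+01, -3.89395273e+01, -8.65674951e-05,
        1.08961327e-02,  3.95572087e-06]), 'position': array([ 0.15442338, -0.60500158,  0.23019864]), 'tcp_rot': array([ 9.92209344e-01,  1.24578038e-01, -1.68185179e-06, -9.63971684e-04]), 'wrist_force': array([-0.52079238,  0.52235726,  0.94091921]), 'ft_torque': array([0.0351802 , 0.00212602, 0.00321059]), 'gripper_width': 1.0022596024021275}
scene [[460.1259673702277, 0.0, 320.2093850891272], [0.0, 460.1259673702277, 196.0603984717412], [0.0, 0.0, 1.0]] [[0.672, 0.448, -0.589, 1.278], [0.74, -0.415, 0.529, -0.482], [-0.008, -0.792, -0.611, 0.805], [0.0, 0.0, 0.0, 1.0]]
top [[491.2462640973802, 0.0, 316.6099083850033], [0.0, 491.2462640973802, 198.92541308034143], [0.0, 0.0, 1.0]] [[0.027, -0.989, 0.144, 0.45], [-1.0, -0.029, -0.008, 0.115], [0.012, -0.144, -0.989, 1.165], [0.0, 0.0, 0.0, 1.0]]
wrist [[302.1050304207527, 0.0, 324.9238736305458], [0.0, 302.1050304207527, 203.77265398524383], [0.0, 0.0, 1.0]] [[0.247, -0.934, -0.258, 0.22], [-0.969, -0.238, -0.065, -0.589], [-0.0, 0.266, -0.964, 0.373], [0.0, 0.0, 0.0, 1.0]]
```

View pics/top0.png

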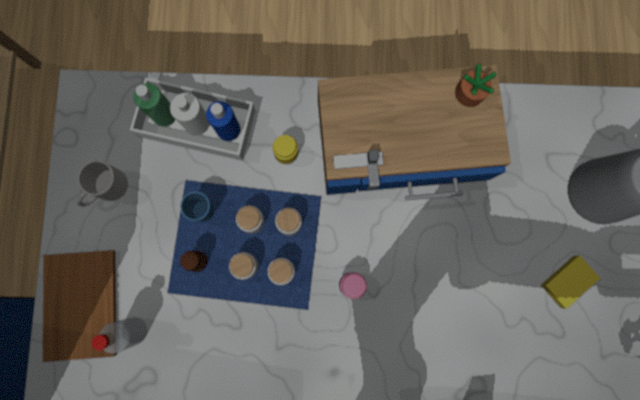

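View pics/scene0.png

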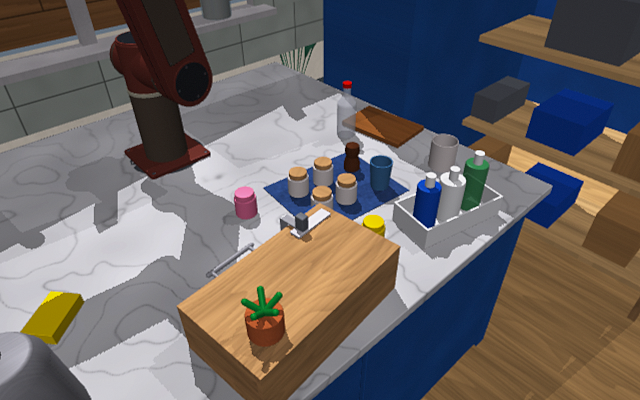

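View pics/wrist0.png

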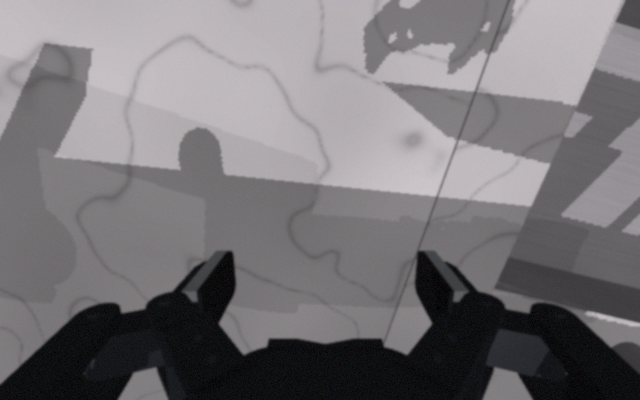

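The top view shows four white jars with wooden lids on the mat at (218,249), (221,288), (266,243) and (271,280). The cup is at (207,196) and the mill at (260,193). The pink jar (285,353) and the yellow one (148,285) stand off the mat and are not meant. The unit is at the upper right, with the catch grip near (157,374) and the handle near (188,432).

```bash
cat > b.py <<'E'
from h import *
p,d,K,C=cam('top'); W=cloud(d,K,C)
save('crop1',p,(130,320,130,480),2.2)
def look(n,z):
    for f in ('landmark_of','recognise'):
        for r in getattr(arm,f)(n,'top')[:6]:
            px=r['pixel']; print(n,f,np.round(px,1),round(r['p'],2),'ray',ray(px,K,C,z).round(4)[:2],'dep',W[int(round(px[0])),int(round(px[1]))].round(4))
for n,z in [('jar0',.003),('cup',.003),('mill',.003),('latch_top',.173),('drawer_handle',.09),('unit',0),('mat',0.),('drawer_in',.02)]: look(n,z)
E
python3 b.py
```

```text
jar0 landmark_of [223.5 285.2] 0.83 ray [0.5587 0.1777] dep [0.5511 0.1743 0.0728]
jar0 landmark_of [153.8 285.5] 0.8 ray [0.7279 0.1832] dep [0.7106 0.1779 0.0737]
jar0 landmark_of [220.1 253.6] 0.79 ray [0.5647 0.2529] dep [0.5573 0.2429 0.0799]
jar0 landmark_of [282.1 350.4] 0.57 ray [0.4258 0.0206] dep [0.4275 0.0271 0.0727]
jar0 landmark_of [269.9 282.3] 0.56 ray [0.4497 0.1805] dep [0.4495 0.1771 0.0742]
jar0 recognise [283.9 352.1] 0.94 ray [0.4218 0.0165] dep [0.4233 0.0225 0.0712]
jar0 recognise [264.7 241.9] 0.9 ray [0.4591 0.2754] dep [0.4579 0.2652 0.075 ]
jar0 recognise [220.4 286. ] 0.79 ray [0.5661 0.1761] dep [0.5598 0.1723 0.0759]
jar0 recognise [150.8 285.7] 0.71 ray [0.7354 0.183 ] dep [0.7177 0.1782 0.0732]
jar0 recognise [270.3 279.3] 0.62 ray [0.4486 0.1875] dep [0.4493 0.1838 0.073 ]
jar0 recognise [218.3 251. ] 0.6 ray [0.5688 0.2593] dep [0.5621 0.2503 0.075 ]
cup landmark_of [211.  205.6] 0.95 ray [0.5831 0.3677] dep [0.5732 0.3479 0.09  ]
cup recognise [208.5 196.7] 0.65 ray [0.5884 0.3892] dep [0.5887 0.3867 0.0109]
mill landmark_of [258.5 195.1] 0.68 ray 
[... 580 characters left out ...]
0946]
drawer_handle recognise [177.5 430.9] 0.76 ray [ 0.6629 -0.1482] dep [ 0.6579 -0.1436  0.1095]
unit landmark_of [139.5 403.1] 0.84 ray [ 0.7732 -0.1026] dep [ 0.7359 -0.078   0.1306]
unit recognise [129.5 411.6] 0.86 ray [ 0.7991 -0.1234] dep [ 0.7591 -0.0978  0.1299]
unit recognise [265.6 244.5] 0.54 ray [0.4572 0.2697] dep [0.4559 0.2606 0.076 ]
mat landmark_of [244.7 246.9] 0.6 ray [0.5062 0.2664] dep [0.5052 0.2652 0.0071]
mat recognise [246.8 247.7] 0.83 ray [0.5013 0.2643] dep [0.5008 0.2634 0.001 ]
drawer_in landmark_of [139.4 402.9] 0.27 ray [ 0.7679 -0.0984] dep [ 0.7379 -0.0778  0.1315]
drawer_in recognise [178.  434.2] 0.67 ray [ 0.6757 -0.1731] dep [ 0.6595 -0.152   0.1022]
```

View pics/crop1.png

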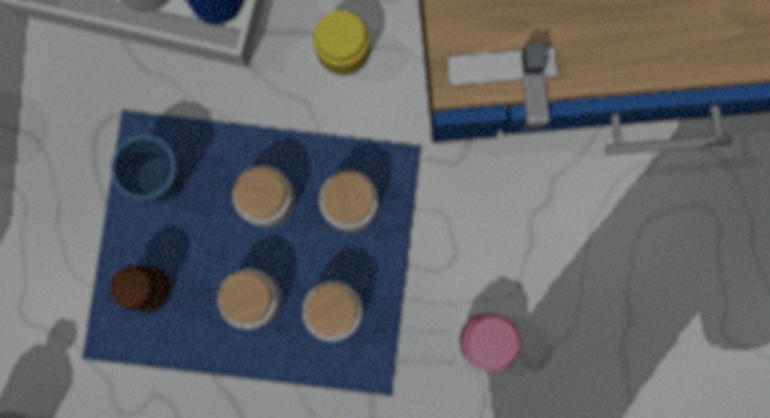

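```bash
cat > meas.py <<'E'
from h import *
def unit_pose(W):
    m=(np.abs(W[...,2]-.13)<.008)&(W[...,0]>.55)&(W[...,1]<.15)&(W[...,1]>-.4)
    m=cv2.morphologyEx(m.astype(np.uint8),cv2.MORPH_OPEN,np.ones((3,3)))
    n,l,s,c=cv2.connectedComponentsWithStats(m); k=1+np.argmax(s[1:,4])
    pts=W[l==k][:,:2].astype(np.float32)
    return cv2.minAreaRect(pts*1000),pts
def lids(W,zlo=.064,zhi=.085,box=(.3,.9,-.4,.45)):
    x,y,z=W[...,0],W[...,1],W[...,2]
    m=((z>zlo)&(z<zhi)&(x>box[0])&(x<box[1])&(y>box[2])&(y<box[3])).astype(np.uint8)
    m=cv2.morphologyEx(m,cv2.MORPH_OPEN,np.ones((3,3)))
    n,l,s,c=cv2.connectedComponentsWithStats(m); o=[]
    for k in range(1,n):
        if s[k,4]<150: continue
        P=W[l==k]; (cx,cy),r=cv2.minEnclosingCircle((P[:,:2]*1000).astype(np.float32))
        o.append((c[k].round(0)[::-1],s[k,4],P[:,:2].mean(0).round(4),(round(cx),round(cy)),round(r),P[:,2].mean().round(4)))
    return o
if __name__=='__main__':
    p,d,K,C=cam('top'); W=cloud(d,K,C)
    print(unit_pose(W)[0]); 
    for o in lids(W): print(*o)
    for nm,lo,hi,b in [('grip',.16,.19,(.6,.8,-.1,.1)),('mill',.08,.1,(.4,.55,.33,.45))]:
        print(nm,lids.__name__); 
        x,y,z=W[...,0],W[...,1],W[...,2]; m=(z>lo)&(z<hi)&(x>b[0])&(x<b[1])&(y>b[2])&(y<b[3]); print(m.sum(),W[m].mean(0).round(4),W[m].min(0).round(4),W[m].max(0).round(4))
E
python3 meas.py
```

```text
((781.6430053710938, -100.837158203125), (227.5385284423828, 401.8824157714844), 6.590211391448975)
[145. 284.] 392 [0.7323 0.1825] (733, 182) 26 0.0716
[217. 248.] 425 [0.564  0.2575] (565, 258) 26 0.0745
[219. 288.] 410 [0.5617 0.169 ] (562, 169) 26 0.0748
[265. 241.] 434 [0.4581 0.2674] (458, 268) 26 0.0748
[271. 280.] 434 [0.448  0.1815] (448, 182) 26 0.0748
[285. 353.] 437 [0.4213 0.0196] (421, 19) 26 0.0718
grip lids
120 [ 0.6909 -0.0075  0.171 ] [ 0.6796 -0.0187  0.1602] [0.7042 0.0022 0.1762]
mill lids
286 [0.4658 0.3792 0.0867] [0.446  0.3588 0.0806] [0.4852 0.3997 0.0943]
```

The enlarged crop confirms the four wooden-lidded white jars. The unit's yaw is about 0.115 rad, its origin is near (774,-102) mm, and the catch is near 3 mm. I'll go to the catch first.

```bash
python3 -m creep '[{"turn":[0,0,-4],"travel":[100,110,30],"claw":-0.3},{"turn":[0,0,-7.7],"travel":[269,299,30],"claw":-0.3},{"turn":[0,0,-7.7],"travel":[269,299,30],"claw":-0.3},{"turn":[0,0,-7.7],"travel":[269,299,30],"claw":-0.3},{"turn":[0,0,-7.7],"travel":[269,299,30],"claw":-0.3},{"turn":[0,0,-7.7],"travel":[269,299,30],"claw":-0.3},{"turn":[0,0,-7.7],"travel":[269,299,30],"claw":-0.3},{"turn":[0,0,-7.7],"travel":[269,299,30],"claw":-0.3},{"turn":[0,0,-7.7],"travel":[269,299,30],"claw":-0.3},{"turn":[0,0,-7.7],"travel":[269,299,30],"claw":-0.3}]'
```

```text
t: 1.88
position: [0.4254, -0.3039, 0.2619]
tcp_rot: [0.998, 0.058, 0.001, -0.0]
wrist_force: [0.4, -1.2, -0.2]
gripper_width: 0.651
```

```bash
python3 -m creep '[{"turn":[0,0,0],"travel":[268,297,0],"claw":-0.2},{"turn":[0,0,0],"travel":[268,297,0],"claw":-0.2},{"turn":[0,0,0],"travel":[268,297,0],"claw":-0.2},{"turn":[0,0,0],"travel":[268,297,0],"claw":-0.2},{"turn":[0,0,0],"travel":[268,297,0],"claw":-0.2},{"turn":[0,0,0],"travel":[268,297,0],"claw":-0.2},{"turn":[0,0,0],"travel":[268,297,0],"claw":-0.2},{"turn":[0,0,0],"travel":[268,297,0],"claw":-0.2},{"turn":[0,0,0],"travel":[268,297,0],"claw":-0.2},{"turn":[0,0,0],"travel":[268,297,0],"claw":-0.2}]'; cat > c.py <<'E'
from h import *
import sys
s=arm.sense(); print(s['t'],s['position'].round(4),s['tcp_rot'].round(4),s['gripper_width'])
p,d,K,C=cam('wrist'); save(sys.argv[1],p); W=cloud(d,K,C)
np.savez('pics/'+sys.argv[1]+'.npz',W=W)
for n in sys.argv[2:]:
    for r in arm.landmark_of(n,'wrist')[:3]:
        px=r['pixel']; print(n,np.round(px),round(r['p'],2),W[int(px[0]),int(px[1])].round(4))
E
python3 c.py w1 latch_top
```

```text
t: 2.72
position: [0.6933, -0.0058, 0.2609]
tcp_rot: [0.998, 0.059, 0.0, -0.001]
wrist_force: [-0.4, -0.4, -0.2]
gripper_width: 0.596
2.7167 [ 0.6933 -0.0058  0.2609] [ 9.983e-01  5.880e-02  3.000e-04 -6.000e-04] 0.5959145787662573
latch_top [209. 333.] 0.78 [ 0.6936 -0.0116  0.1734]
```

View pics/w1.png

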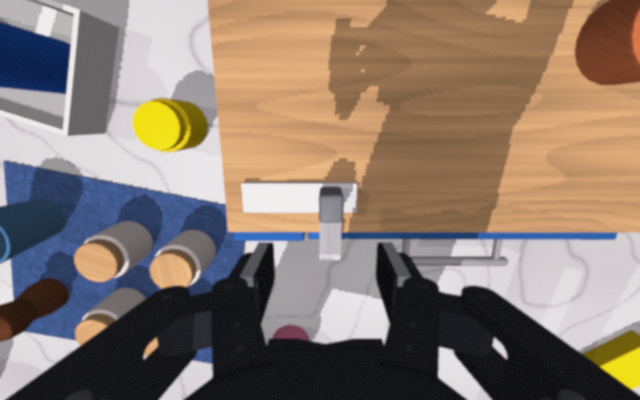

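The wrist view shows the grey grip at about (195,331), between the jaws, with its arm running down to the front.

```bash
python3 - <<'E'
import numpy as np
W=np.load('pics/w1.npz')['W'];x,y,z=W[...,0],W[...,1],W[...,2]
m=(z>.165)&(z<.18)&(abs(x-.69)<.03)&(abs(y)<.04)
P=W[m];print(m.sum(),P.mean(0),P.min(0),P.max(0))
d=P[:,:2]-[.7742,-.1017];c,s=.9934,.1148
u=np.c_[c*d[:,0]+s*d[:,1],-s*d[:,0]+c*d[:,1]];print(u.mean(0),np.percentile(u,[2,98],axis=0))
E
```

```text
730 [ 0.69444806 -0.01000482  0.17227793] [ 0.68121002 -0.02086418  0.16512969] [7.06346640e-01 5.88917333e-04 1.74760421e-01]
[-0.06869897  0.10024552] [[-0.08109341  0.09071137]
 [-0.05793723  0.10993964]]
```

```bash
python3 -m creep '[{"turn":[0,0,0],"travel":[1,-4,-40],"claw":-0.2},{"turn":[0,0,0],"travel":[1,-4,-80],"claw":-0.2},{"turn":[0,0,0],"travel":[1,-4,-100],"claw":-0.2},{"turn":[0,0,0],"travel":[1,-4,-113],"claw":-0.2},{"turn":[0,0,0],"travel":[1,-4,-113],"claw":1},{"turn":[0,0,0],"travel":[1,-4,-113],"claw":1},{"turn":[0,0,0],"travel":[1,-4,-113],"claw":1},{"turn":[0,0,0],"travel":[1,-4,-113],"claw":1},{"turn":[0,0,0],"travel":[1,-4,-113],"claw":1},{"turn":[0,0,0],"travel":[1,-4,-113],"claw":1}]'
```

```text
t: 3.65
position: [0.6929, -0.0122, 0.1502]
tcp_rot: [0.998, 0.058, 0.001, -0.001]
wrist_force: [-2.3, 5.3, -4.5]
gripper_width: 0.223
```

```bash
python3 -m creep '[{"turn":[0,0,0],"travel":[-1.1,10,0],"claw":1},{"turn":[0,0,0],"travel":[-2.3,20,0],"claw":1},{"turn":[0,0,0],"travel":[-3.5,30,0],"claw":1},{"turn":[0,0,0],"travel":[-4.6,40,0],"claw":1},{"turn":[0,0,0],"travel":[-5.8,50,0],"claw":1},{"turn":[0,0,0],"travel":[-6.6,57,0],"claw":1},{"turn":[0,0,0],"travel":[-7,60,0],"claw":1},{"turn":[0,0,0],"travel":[-7,61,0],"claw":1},{"turn":[0,0,0],"travel":[-7,61,0],"claw":1},{"turn":[0,0,0],"travel":[-7,61,0],"claw":1}]'
```

```text
t: 4.48
position: [0.6859, 0.0475, 0.1502]
tcp_rot: [0.998, 0.058, 0.001, 0.001]
wrist_force: [-4.6, -4.1, 5.7]
gripper_width: 0.222
```

```bash
python3 -m creep '[{"turn":[0,0,0],"travel":[0,1,0],"claw":1},{"turn":[0,0,0],"travel":[0,0,0],"claw":-0.2},{"turn":[0,0,0],"travel":[0,0,0],"claw":-0.2},{"turn":[0,0,0],"travel":[0,0,0],"claw":-0.2},{"turn":[0,0,0],"travel":[0,0,0],"claw":-0.2},{"turn":[0,0,0],"travel":[0,0,25],"claw":-0.2},{"turn":[0,0,0],"travel":[0,0,60],"claw":-0.2},{"turn":[0,0,0],"travel":[0,0,90],"claw":-0.2},{"turn":[0,0,0],"travel":[0,0,90],"claw":-0.2},{"turn":[0,0,0],"travel":[0,0,90],"claw":-0.2}]'; python3 c.py w2; python3 - <<'E'
import numpy as np
W=np.load('pics/w2.npz')['W'];x,y,z=W[...,0],W[...,1],W[...,2]
m=(z>.168)&(z<.18)&(abs(x-.69)<.03)&(abs(y-.05)<.04)
P=W[m]
d=P[:,:2]-[.7742,-.1017];c,s=.9934,.1148
u=np.c_[c*d[:,0]+s*d[:,1],-s*d[:,0]+c*d[:,1]];print(m.sum(),u.mean(0),np.percentile(u,[2,98],axis=0))
E
```

```text
t: 5.32
position: [0.6873, 0.0478, 0.2417]
tcp_rot: [0.998, 0.058, 0.003, 0.0]
wrist_force: [0.6, -0.2, -0.3]
gripper_width: 0.6
5.3167 [0.6873 0.0478 0.2417] [9.983e-01 5.780e-02 3.100e-03 1.000e-04] 0.5995662973336467
814 [-0.06879458  0.15843298] [[-0.08092837  0.14926286]
 [-0.05808587  0.16779133]]
```

```bash
python3 -m creep '[{"turn":[0,0,7],"travel":[-6,-20,0],"claw":0.39},{"turn":[0,0,14],"travel":[-12,-40,0],"claw":0.39},{"turn":[0,0,21],"travel":[-18,-60,0],"claw":0.39},{"turn":[0,0,28],"travel":[-25,-80,0],"claw":0.39},{"turn":[0,0,35],"travel":[-31,-100,0],"claw":0.39},{"turn":[0,0,42],"travel":[-37,-120,0],"claw":0.39},{"turn":[0,0,49],"travel":[-44,-140,0],"claw":0.39},{"turn":[0,0,56],"travel":[-50,-160,0],"claw":0.39},{"turn":[0,0,63],"travel":[-57,-180,0],"claw":0.39},{"turn":[0,0,70],"travel":[-63,-202,0],"claw":0.39}]'; python3 -m creep '[{"turn":[0,0,7],"travel":[0,0,0],"claw":0.39},{"turn":[0,0,14],"travel":[0,0,0],"claw":0.39},{"turn":[0,0,20],"travel":[0,0,0],"claw":0.39},{"turn":[0,0,20],"travel":[0,0,-15],"claw":0.39},{"turn":[0,0,20],"travel":[0,0,-30],"claw":0.39},{"turn":[0,0,20],"travel":[0,0,-50],"claw":0.39},{"turn":[0,0,20],"travel":[0,0,-70],"claw":0.39},{"turn":[0,0,20],"travel":[0,0,-70],"claw":0.39},{"turn":[0,0,20],"travel":[0,0,-70],"claw":0.39},{"turn":[0,0,20],"travel":[0,0,-70],"claw":0.39}]'; python3 c.py w3 drawer_handle
```

```text
t: 6.2
position: [0.621, -0.1546, 0.2357]
tcp_rot: [0.783, 0.622, -0.001, -0.002]
wrist_force: [-0.5, -1.0, -0.2]
gripper_width: 0.307
t: 7.03
position: [0.6225, -0.1544, 0.1682]
tcp_rot: [0.665, 0.747, -0.0, -0.0]
wrist_force: [-0.3, -1.2, 0.9]
gripper_width: 0.308
7.0333 [ 0.6225 -0.1544  0.1682] [ 6.651e-01  7.467e-01 -1.000e-04 -4.000e-04] 0.30775228200812804
drawer_handle [212. 326.] 0.85 [ 0.6224 -0.1525  0.0957]
```

View pics/w3.png

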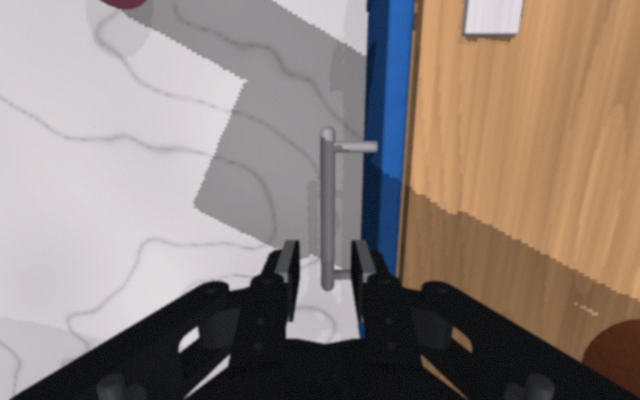

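Bar at column 326, midway between the fingers (290 to 355). I'll lower onto it.

```bash
python3 -m creep '[{"turn":[0,0,0],"travel":[1,0,-20],"claw":0.39},{"turn":[0,0,0],"travel":[1,0,-40],"claw":0.39},{"turn":[0,0,0],"travel":[1,0,-55],"claw":0.39},{"turn":[0,0,0],"travel":[1,0,-65],"claw":0.39},{"turn":[0,0,0],"travel":[1,0,-75],"claw":0.39},{"turn":[0,0,0],"travel":[1,0,-80],"claw":0.39},{"turn":[0,0,0],"travel":[1,0,-85],"claw":0.39},{"turn":[0,0,0],"travel":[1,0,-90],"claw":0.39},{"turn":[0,0,0],"travel":[1,0,-93],"claw":0.39},{"turn":[0,0,0],"travel":[1,0,-93],"claw":0.39}]'
```

```text
t: 7.97
position: [0.6234, -0.1546, 0.075]
tcp_rot: [0.665, 0.747, -0.0, -0.0]
wrist_force: [-1.0, 0.3, -1.1]
gripper_width: 0.309
```

```bash
python3 -m creep '[{"turn":[0,0,0],"travel":[0,0,0],"claw":1},{"turn":[0,0,0],"travel":[0,0,0],"claw":1},{"turn":[0,0,0],"travel":[0,0,0],"claw":1},{"turn":[0,0,0],"travel":[0,0,0],"claw":1},{"turn":[0,0,0],"travel":[0,0,0],"claw":1},{"turn":[0,0,0],"travel":[-5,-0.6,0],"claw":1},{"turn":[0,0,0],"travel":[-15,-1.7,0],"claw":1},{"turn":[0,0,0],"travel":[-25,-2.9,0],"claw":1},{"turn":[0,0,0],"travel":[-35,-4,0],"claw":1},{"turn":[0,0,0],"travel":[-45,-5.2,0],"claw":1}]'; python3 -m creep '[{"turn":[0,0,0],"travel":[-15,-1.7,0],"claw":1},{"turn":[0,0,0],"travel":[-30,-3.5,0],"claw":1},{"turn":[0,0,0],"travel":[-45,-5.2,0],"claw":1},{"turn":[0,0,0],"travel":[-60,-6.9,0],"claw":1},{"turn":[0,0,0],"travel":[-75,-8.7,0],"claw":1},{"turn":[0,0,0],"travel":[-90,-10.4,0],"claw":1},{"turn":[0,0,0],"travel":[-100,-11.6,0],"claw":1},{"turn":[0,0,0],"travel":[-108,-12.5,0],"claw":1},{"turn":[0,0,0],"travel":[-112,-12.9,0],"claw":1},{"turn":[0,0,0],"travel":[-112,-12.9,0],"claw":1}]'
```

```text
t: 8.8
position: [0.5784, -0.16, 0.0758]
tcp_rot: [0.665, 0.747, 0.0, 0.001]
wrist_force: [1.9, -0.3, 1.5]
gripper_width: 0.102
t: 9.63
position: [0.4661, -0.1731, 0.0758]
tcp_rot: [0.665, 0.747, -0.0, 0.0]
wrist_force: [-0.6, -1.7, 4.5]
gripper_width: 0.108
```

```bash
python3 -m creep '[{"turn":[0,0,0],"travel":[-1,0,0],"claw":1},{"turn":[0,0,0],"travel":[-2,-0.2,0],"claw":1},{"turn":[0,0,0],"travel":[-3,-0.3,0],"claw":1},{"turn":[0,0,0],"travel":[-3,-0.3,0],"claw":1},{"turn":[0,0,0],"travel":[-3,-0.3,0],"claw":1},{"turn":[0,0,0],"travel":[-3,-0.3,0],"claw":1},{"turn":[0,0,0],"travel":[-3,-0.3,0],"claw":1},{"turn":[0,0,0],"travel":[-3,-0.3,0],"claw":1},{"turn":[0,0,0],"travel":[-3,-0.3,0],"claw":1},{"turn":[0,0,0],"travel":[-3,-0.3,0],"claw":1}]'
```

```text
t: 10.47
position: [0.4653, -0.1732, 0.0758]
tcp_rot: [0.665, 0.747, 0.001, 0.001]
wrist_force: [5.2, -0.6, 1.4]
gripper_width: 0.102
```

At the stop: the force rose to 5 N and motion ended. I'll release and rise.

```bash
python3 -m creep '[{"turn":[0,0,0],"travel":[2,0,0],"claw":0.39},{"turn":[0,0,0],"travel":[2,0,0],"claw":0.39},{"turn":[0,0,0],"travel":[2,0,0],"claw":0.39},{"turn":[0,0,0],"travel":[2,0,20],"claw":0.39},{"turn":[0,0,0],"travel":[2,0,50],"claw":0.39},{"turn":[0,0,0],"travel":[2,0,85],"claw":0.39},{"turn":[0,0,0],"travel":[2,40,110],"claw":-1},{"turn":[0,0,0],"travel":[2,80,110],"claw":-1},{"turn":[0,0,0],"travel":[-30,100,110],"claw":-1},{"turn":[0,0,0],"travel":[-60,110,110],"claw":-1}]'; cat > look.py <<'E'
from meas import *
import sys
p,d,K,C=cam('top'); W=cloud(d,K,C); save(sys.argv[1],p)
np.savez('pics/'+sys.argv[1]+'.npz',W=W)
for o in lids(W,.06,.11): print(*o)
for n,z in [('drawer_in',.02),('drawer_handle',.09)]:
    for r in arm.landmark_of(n,'top')[:2]: 
        X=ray(r['pixel'],K,C,z);d=X[:2]-[.7742,-.1017];c,s=.9934,.1148
        print(n,np.round(r['pixel']),round(r['p'],2),X.round(4),'unit',round(c*d[0]+s*d[1],4),round(-s*d[0]+c*d[1],4))
E
python3 look.py t1
```

```text
t: 11.3
position: [0.4026, -0.0603, 0.185]
tcp_rot: [0.664, 0.748, 0.0, -0.001]
wrist_force: [-0.7, -0.1, 0.3]
gripper_width: 0.856
[121. 196.] 208 [0.7787 0.3844] (792, 397) 32 0.0846
[129. 228.] 162 [0.762  0.3114] (776, 319) 28 0.0844
[145. 284.] 407 [0.7316 0.1824] (733, 183) 26 0.0713
[202. 188.] 218 [0.5937 0.3904] (586, 375) 33 0.0799
[217. 248.] 435 [0.5638 0.2572] (564, 258) 27 0.0741
[219. 288.] 424 [0.5618 0.1685] (563, 168) 27 0.0747
[265. 452.] 277 [ 0.4712 -0.193 ] (469, -186) 50 0.094
[260. 190.] 348 [0.4658 0.3772] (466, 380) 23 0.0841
[265. 241.] 450 [0.4581 0.2672] (458, 269) 27 0.0744
[271. 280.] 451 [0.4481 0.1813] (448, 182) 27 0.0744
[285. 353.] 433 [0.4211 0.0196] (421, 19) 26 0.0719
drawer_in [203. 429.] 0.83 [ 0.6158 -0.1597  0.02  ] unit -0.164 -0.0394
drawer_handle [266. 440.] 0.86 [ 0.467  -0.1657  0.09  ] unit -0.3125 -0.0283
```

View pics/t1.png

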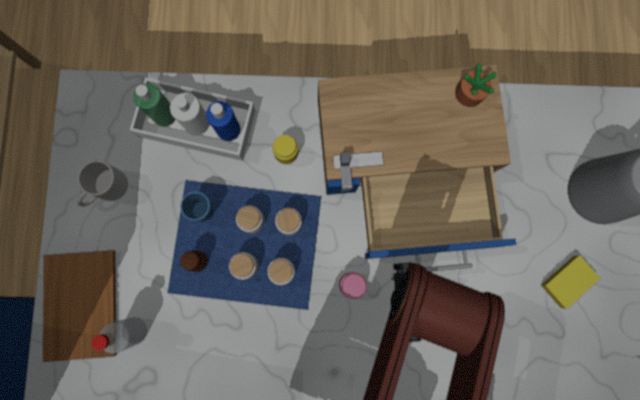

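The top view shows the drawer fully out with its floor centre at (203,429), and the catch open at (158,346). All four jars are unmoved. First jar: the one at (271,280).

```bash
python3 -m creep '[{"turn":[0,0,0],"travel":[8,40,0],"claw":-1},{"turn":[0,0,0],"travel":[15,80,0],"claw":-1},{"turn":[0,0,0],"travel":[23,120,0],"claw":-1},{"turn":[0,0,0],"travel":[30,160,0],"claw":-1},{"turn":[0,0,0],"travel":[38,200,0],"claw":-1},{"turn":[0,0,0],"travel":[45,242,0],"claw":-1},{"turn":[0,0,0],"travel":[45,242,-35],"claw":-1},{"turn":[0,0,0],"travel":[45,242,-70],"claw":-1},{"turn":[0,0,0],"travel":[45,242,-70],"claw":-1},{"turn":[0,0,0],"travel":[45,242,-70],"claw":-1}]'; python3 c.py w4 jar0
```

```text
t: 12.28
position: [0.4469, 0.1785, 0.1133]
tcp_rot: [0.665, 0.747, -0.002, -0.002]
wrist_force: [0.3, -0.5, 0.3]
gripper_width: 1.001
12.2833 [0.4469 0.1785 0.1133] [ 0.6652  0.7467 -0.0025 -0.0017] 1.0008735226947147
jar0 [229. 453.] 0.93 [0.5374 0.1822 0.0534]
jar0 [348. 282.] 0.68 [0.435 0.188 0.191]
jar0 [201. 325.] 0.64 [0.4447 0.1979 0.0753]
```

View pics/w4.png

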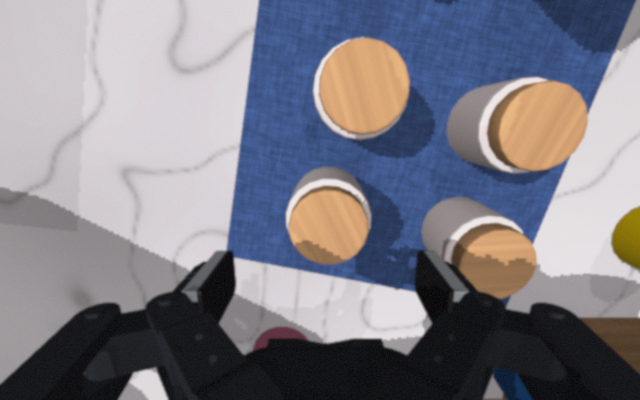

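```bash
cat > wl.py <<'E'
import numpy as np,sys,cv2
W=np.load('pics/%s.npz'%sys.argv[1])['W'];x,y,z=W[...,0],W[...,1],W[...,2]
zz=float(sys.argv[2]) if len(sys.argv)>2 else .075
m=((abs(z-zz)<.006)).astype(np.uint8); m=cv2.morphologyEx(m,cv2.MORPH_OPEN,np.ones((5,5)))
n,l,s,c=cv2.connectedComponentsWithStats(m)
for k in range(1,n):
    if s[k,4]<800: continue
    P=W[l==k];ce,r=cv2.minEnclosingCircle((P[:,:2]*1000).astype(np.float32));print(c[k].round()[::-1],s[k,4],P.mean(0).round(4),np.round(ce),round(r,1))
E
python3 wl.py w4
```

```text
[ 85. 363.] 6778 [0.4584 0.2662 0.0754] [459. 266.] 25.9
[125. 540.] 6560 [0.5629 0.2565 0.0753] [565. 256.] 26.3
[225. 328.] 4763 [0.4483 0.1813 0.0754] [449. 180.] 25.9
[260. 497.] 4231 [0.5612 0.1703 0.0753] [562. 167.] 26.2
```

```bash
python3 -m creep '[{"turn":[0,0,0],"travel":[1.5,2,-25],"claw":-1},{"turn":[0,0,0],"travel":[1.5,2,-50],"claw":-1},{"turn":[0,0,0],"travel":[1.5,2,-75],"claw":-1},{"turn":[0,0,0],"travel":[1.5,2,-88],"claw":-1},{"turn":[0,0,0],"travel":[1.5,2,-88],"claw":1},{"turn":[0,0,0],"travel":[1.5,2,-88],"claw":1},{"turn":[0,0,0],"travel":[1.5,2,-88],"claw":1},{"turn":[0,0,0],"travel":[1.5,2,-88],"claw":1},{"turn":[0,0,0],"travel":[1.5,2,-88],"claw":1},{"turn":[0,0,0],"travel":[1.5,2,-88],"claw":1}]'
```

```text
t: 13.22
position: [0.4523, 0.1812, 0.0298]
tcp_rot: [0.665, 0.747, 0.002, 0.001]
wrist_force: [0.6, -1.7, 7.0]
gripper_width: 0.683
```

```bash
python3 -m creep '[{"turn":[0,0,0],"travel":[0,0,0],"claw":1},{"turn":[0,0,0],"travel":[0,0,5],"claw":1},{"turn":[0,0,0],"travel":[0,0,20],"claw":1},{"turn":[0,0,0],"travel":[0,0,45],"claw":1},{"turn":[0,0,0],"travel":[0,0,80],"claw":1},{"turn":[0,0,0],"travel":[0,0,115],"claw":1},{"turn":[0,0,0],"travel":[0,0,140],"claw":1},{"turn":[0,0,0],"travel":[0,0,140],"claw":1},{"turn":[0,0,0],"travel":[0,0,140],"claw":1},{"turn":[0,0,0],"travel":[0,0,140],"claw":1}]'; python3 c.py w5
```

```text
t: 14.05
position: [0.4491, 0.1808, 0.1663]
tcp_rot: [0.665, 0.747, -0.001, -0.0]
wrist_force: [-0.8, 0.4, -2.5]
gripper_width: 0.685
14.05 [0.4491 0.1808 0.1663] [ 6.651e-01  7.467e-01 -6.000e-04 -5.000e-04] 0.6848626089482345
```

View pics/w5.png

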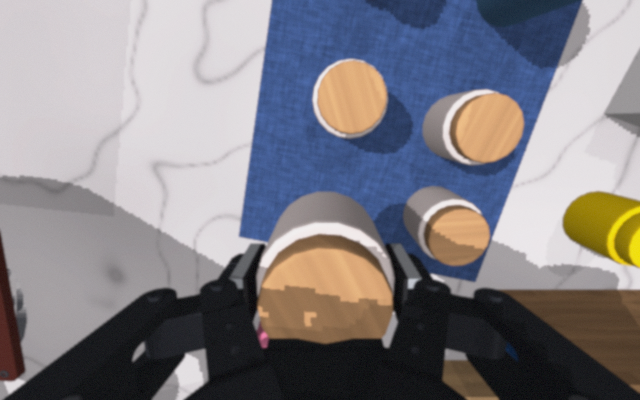

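The jar is held upright between the pads at (280,325).

```bash
python3 - <<'E'
import numpy as np
W=np.load('pics/w5.npz')['W']
P=W[245:285,290:370].reshape(-1,3);print(P.mean(0),P.std(0))
A=np.c_[P[:,:2],np.ones(len(P))];print(np.linalg.lstsq(A,P[:,2],rcond=None)[0])
E
```

```text
[0.44886061 0.19875118 0.21154962] [0.00828597 0.00497561 0.00589585]
[-0.10880751  0.49598169  0.16181208]
```

```bash
python3 - <<'E'
import numpy as np
W=np.load('pics/w5.npz')['W']
for r in range(190,330,8): print(r,W[r,[280,300,325,350,370]].round(3)[:,1:].tolist())
E
```

```text
190 [[0.173, 0.004], [0.175, 0.004], [0.178, 0.003], [0.181, 0.002], [0.183, 0.003]]
198 [[0.164, 0.004], [0.205, 0.147], [0.209, 0.159], [0.208, 0.146], [0.175, 0.004]]
206 [[0.156, 0.004], [0.205, 0.165], [0.209, 0.173], [0.208, 0.164], [0.167, 0.004]]
214 [[0.147, 0.003], [0.206, 0.18], [0.21, 0.187], [0.209, 0.179], [0.158, 0.004]]
222 [[0.198, 0.171], [0.206, 0.192], [0.209, 0.195], [0.209, 0.192], [0.201, 0.166]]
230 [[0.2, 0.187], [0.204, 0.195], [0.206, 0.196], [0.207, 0.196], [0.204, 0.186]]
238 [[0.2, 0.195], [0.202, 0.199], [0.206, 0.204], [0.204, 0.196], [0.204, 0.196]]
246 [[0.197, 0.197], [0.203, 0.208], [0.205, 0.21], [0.205, 0.207], [0.201, 0.195]]
254 [[0.197, 0.204], [0.201, 0.211], [0.203, 0.212], [0.204, 0.212], [0.2, 0.203]]
262 [[0.198, 0.211], [0.199, 0.213], [0.2, 0.212], [0.201, 0.212], [0.201, 0.21]]
270 [[0.195, 0.212], [0.195, 0.212], [0.196, 0.211], [0.198, 0.212], [0.198, 0.212]]
278 [[0.191, 0.212], [0.193, 0.212], [0.194, 0.212], [0.194, 0.211], [0.196, 0.213]]
286 [[0.188, 0.211], [0.189, 0.212], [0.19, 0.212], [0.191, 0.212], [0.192, 0.212]]
294 [[0.185, 0.212], [0.186, 0.212], [0.188, 0.213], [0.188, 0.212], [0.189, 0.211]]
302 [[0.182, 0.212], [0.182, 0.211], [0.184, 0.212], [0.185, 0.212], [0.186, 0.212]]
310 [[0.179, 0.212], [0.18, 0.212], [0.18, 0.212], [0.182, 0.212], [0.182, 0.212]]
318 [[0.175, 0.212], [0.176, 0.212], [0.177, 0.212], [0.178, 0.212], [0.179, 0.211]]
326 [[0.172, 0.212], [0.172, 0.212], [0.173, 0.211], [0.175, 0.212], [0.175, 0.211]]
```

Lid level at 0.212, so the jar's underside is 26 mm below the TCP. I'll carry it to the far right slot.

```bash
python3 -m creep '[{"turn":[0,0,0],"travel":[5,-15,0],"claw":1},{"turn":[0,0,0],"travel":[16,-45,0],"claw":1},{"turn":[0,0,0],"travel":[28,-80,0],"claw":1},{"turn":[0,0,0],"travel":[41,-115,0],"claw":1},{"turn":[0,0,0],"travel":[54,-150,0],"claw":1},{"turn":[0,0,0],"travel":[67,-185,0],"claw":1},{"turn":[0,0,0],"travel":[80,-220,0],"claw":1},{"turn":[0,0,0],"travel":[92,-255,0],"claw":1},{"turn":[0,0,0],"travel":[105,-290,0],"claw":1},{"turn":[0,0,0],"travel":[116,-320,0],"claw":1}]'; python3 -m creep '[{"turn":[0,0,0],"travel":[12,-35,0],"claw":1},{"turn":[0,0,0],"travel":[24,-70,0],"claw":1},{"turn":[0,0,0],"travel":[36,-100,0],"claw":1},{"turn":[0,0,0],"travel":[44,-118,0],"claw":1},{"turn":[0,0,0],"travel":[44,-120,-20],"claw":1},{"turn":[0,0,0],"travel":[44,-120,-45],"claw":1},{"turn":[0,0,0],"travel":[44,-120,-70],"claw":1},{"turn":[0,0,0],"travel":[44,-120,-90],"claw":1},{"turn":[0,0,0],"travel":[44,-120,-100],"claw":1},{"turn":[0,0,0],"travel":[44,-120,-100],"claw":1}]'
```

```text
t: 14.93
position: [0.565, -0.141, 0.1645]
tcp_rot: [0.665, 0.746, -0.001, -0.002]
wrist_force: [0.6, 0.0, -2.4]
gripper_width: 0.682
t: 15.77
position: [0.6064, -0.257, 0.0614]
tcp_rot: [0.665, 0.747, -0.001, -0.005]
wrist_force: [-1.6, 1.3, -2.3]
gripper_width: 0.682
```

```bash
python3 -m creep '[{"turn":[0,0,0],"travel":[0,0,-5],"claw":1},{"turn":[0,0,0],"travel":[0,0,-10],"claw":1},{"turn":[0,0,0],"travel":[0,0,-14],"claw":1},{"turn":[0,0,0],"travel":[0,0,-16],"claw":1},{"turn":[0,0,0],"travel":[0,0,-18],"claw":1},{"turn":[0,0,0],"travel":[0,0,-19],"claw":1},{"turn":[0,0,0],"travel":[0,0,-19],"claw":1},{"turn":[0,0,0],"travel":[0,0,-19],"claw":1},{"turn":[0,0,0],"travel":[0,0,-19],"claw":1},{"turn":[0,0,0],"travel":[0,0,-19],"claw":1}]'
```

```text
t: 16.6
position: [0.6102, -0.2591, 0.0486]
tcp_rot: [0.665, 0.747, 0.0, 0.0]
wrist_force: [0.9, -0.6, -2.9]
gripper_width: 0.685
```

```bash
python3 -m creep '[{"turn":[0,0,0],"travel":[0,0,-1],"claw":1},{"turn":[0,0,0],"travel":[0,0,-2],"claw":1},{"turn":[0,0,0],"travel":[0,0,-3],"claw":1},{"turn":[0,0,0],"travel":[0,0,-3],"claw":1},{"turn":[0,0,0],"travel":[0,0,-3],"claw":1},{"turn":[0,0,0],"travel":[0,0,-3],"claw":1},{"turn":[0,0,0],"travel":[0,0,-3],"claw":1},{"turn":[0,0,0],"travel":[0,0,-3],"claw":1},{"turn":[0,0,0],"travel":[0,0,-3],"claw":1},{"turn":[0,0,0],"travel":[0,0,-3],"claw":1}]'
```

```text
t: 17.43
position: [0.6111, -0.2591, 0.0468]
tcp_rot: [0.665, 0.747, 0.001, 0.001]
wrist_force: [-0.6, 3.3, 6.6]
gripper_width: 0.681
```

Contact (force +6.6 N). I'll release, rise and look.

```bash
python3 -m creep '[{"turn":[0,0,0],"travel":[0,0,0],"claw":-1},{"turn":[0,0,0],"travel":[0,0,0],"claw":-1},{"turn":[0,0,0],"travel":[0,0,0],"claw":-1},{"turn":[0,0,0],"travel":[0,0,0],"claw":-1},{"turn":[0,0,0],"travel":[0,0,0],"claw":-1},{"turn":[0,0,0],"travel":[0,0,25],"claw":-1},{"turn":[0,0,0],"travel":[0,0,60],"claw":-1},{"turn":[0,0,0],"travel":[0,0,100],"claw":-1},{"turn":[0,0,0],"travel":[-10,30,115],"claw":-1},{"turn":[0,0,0],"travel":[-20,65,115],"claw":-1}]'; python3 c.py w6; python3 wl.py w6 .092; python3 look.py t2
```

```text
t: 18.27
position: [0.5933, -0.197, 0.1668]
tcp_rot: [0.666, 0.746, 0.001, 0.005]
wrist_force: [0.7, 1.7, 0.8]
gripper_width: 1.005
18.2667 [ 0.5933 -0.197   0.1668] [0.6663 0.7456 0.0014 0.0055] 1.0046300692534957
[ 88. 214.] 994 [ 0.5102 -0.1196  0.0921] [ 510. -123.] 58.6
[153. 154.] 3723 [ 0.4701 -0.1678  0.0942] [ 466. -174.] 64.5
[285. 336.] 2823 [ 0.6103 -0.2575  0.0923] [ 611. -259.] 26.0
[121. 196.] 206 [0.7787 0.3844] (792, 395) 31 0.0845
[129. 228.] 164 [0.7625 0.3104] (776, 319) 28 0.0845
[145. 284.] 400 [0.7316 0.1827] (733, 183) 26 0.0712
[202. 188.] 213 [0.5934 0.391 ] (586, 375) 33 0.0801
[217. 248.] 443 [0.5638 0.2568] (564, 257) 27 0.0742
[219. 288.] 427 [0.5617 0.1686] (563, 169) 28 0.0744
[260. 190.] 343 [0.4658 0.3771] (466, 380) 23 0.0843
[266. 425.] 201 [ 0.4667 -0.1339] (471, -138) 33 0.0939
[265. 241.] 441 [0.4579 0.2674] (458, 269) 27 0.0744
[285. 353.] 437 [0.4213 0.0196] (421, 19) 26 0.072
drawer_in [205. 432.] 0.82 [ 0.6098 -0.1668  0.02  ] unit -0.1708 -0.0458
drawer_in [223. 289.] 0.6 [0.5586 0.1673 0.02  ] unit -0.1833 0.292
drawer_handle [265. 442.] 0.94 [ 0.4698 -0.1703  0.09  ] unit -0.3103 -0.0332
drawer_handle [260. 198.] 0.64 [0.4661 0.3597 0.09  ] unit -0.2531 0.4937
```

View pics/w6.png

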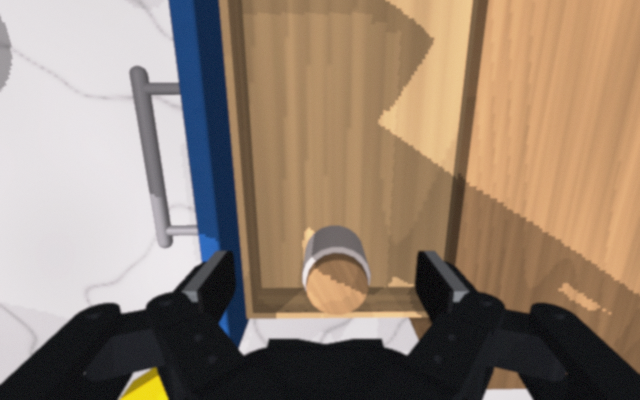

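View pics/t2.png

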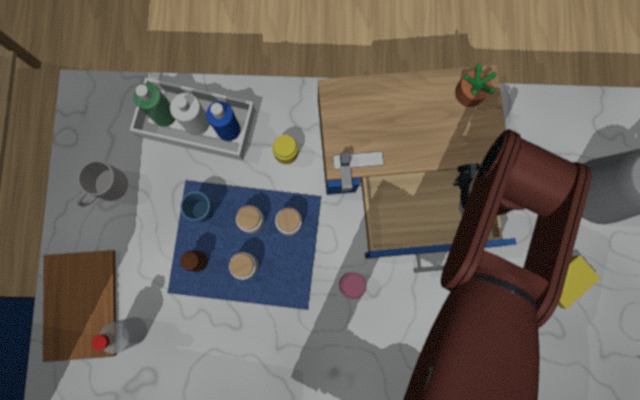

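The wrist view shows jar 1 standing on the drawer floor at (265,335), in drawer_in about (-18,-103) mm. The top view shows the other three unmoved. Next is the jar at (219,288).

```bash
python3 -m creep '[{"turn":[0,0,0],"travel":[-3,40,10],"claw":-1},{"turn":[0,0,0],"travel":[-6,80,15],"claw":-1},{"turn":[0,0,0],"travel":[-10,120,15],"claw":-1},{"turn":[0,0,0],"travel":[-13,160,15],"claw":-1},{"turn":[0,0,0],"travel":[-17,200,15],"claw":-1},{"turn":[0,0,0],"travel":[-20,240,15],"claw":-1},{"turn":[0,0,0],"travel":[-23,280,15],"claw":-1},{"turn":[0,0,0],"travel":[-26,320,5],"claw":-1},{"turn":[0,0,0],"travel":[-28,350,-15],"claw":-1},{"turn":[0,0,0],"travel":[-28,363,-45],"claw":-1}]'; python3 c.py w7; python3 wl.py w7
```

```text
t: 19.3
position: [0.5644, 0.1725, 0.1173]
tcp_rot: [0.664, 0.747, 0.003, 0.002]
wrist_force: [0.7, -0.2, -0.3]
gripper_width: 1.001
19.3 [0.5644 0.1725 0.1173] [0.6644 0.7474 0.0027 0.0016] 1.0010554591950795
[ 49. 158.] 7368 [0.4603 0.2662 0.0752] [459. 265.] 26.3
[ 91. 342.] 6388 [0.5649 0.2565 0.0754] [565. 256.] 25.9
[232. 320.] 4513 [0.5623 0.1688 0.0754] [562. 167.] 26.0
[239. 573.] 4255 [0.7315 0.182  0.0725] [733. 181.] 26.2
```

```bash
python3 -m creep '[{"turn":[0,0,0],"travel":[0,-1,0],"claw":-1},{"turn":[0,0,0],"travel":[0,-1,-25],"claw":-1},{"turn":[0,0,0],"travel":[0,-1,-50],"claw":-1},{"turn":[0,0,0],"travel":[0,-1,-75],"claw":-1},{"turn":[0,0,0],"travel":[0,-1,-86],"claw":-1},{"turn":[0,0,0],"travel":[0,-1,-86],"claw":1},{"turn":[0,0,0],"travel":[0,-1,-86],"claw":1},{"turn":[0,0,0],"travel":[0,-1,-86],"claw":1},{"turn":[0,0,0],"travel":[0,-1,-86],"claw":1},{"turn":[0,0,0],"travel":[0,-1,-86],"claw":1}]'; python3 -m creep '[{"turn":[0,0,0],"travel":[0,0,0],"claw":1},{"turn":[0,0,0],"travel":[0,0,5],"claw":1},{"turn":[0,0,0],"travel":[0,0,20],"claw":1},{"turn":[0,0,0],"travel":[0,0,45],"claw":1},{"turn":[0,0,0],"travel":[0,0,80],"claw":1},{"turn":[0,0,0],"travel":[0,0,115],"claw":1},{"turn":[0,0,0],"travel":[0,0,140],"claw":1},{"turn":[0,0,0],"travel":[0,0,140],"claw":1},{"turn":[0,0,0],"travel":[0,0,140],"claw":1},{"turn":[0,0,0],"travel":[0,0,140],"claw":1}]'; python3 c.py w8; cat > held.py <<'E'
import numpy as np,sys
W=np.load('pics/%s.npz'%sys.argv[1])['W']
P=W[270:330,290:360].reshape(-1,3);A=np.c_[P[:,:2]-P[:,:2].mean(0),np.ones(len(P))];print('lid',np.linalg.lstsq(A,P[:,2],rcond=None)[0].round(4))
E
python3 held.py w8
```

```text
t: 20.18
position: [0.5635, 0.1679, 0.0311]
tcp_rot: [0.665, 0.747, 0.001, 0.001]
wrist_force: [0.4, -1.6, 2.0]
gripper_width: 0.684
t: 21.02
position: [0.5607, 0.1679, 0.1676]
tcp_rot: [0.665, 0.747, -0.001, -0.001]
wrist_force: [-0.6, 0.3, -3.7]
gripper_width: 0.686
21.0167 [0.5607 0.1679 0.1676] [ 0.6651  0.7468 -0.001  -0.0009] 0.685896218658605
lid [-0.0382  0.3308  0.2124]
```

```bash
python3 - <<'E'
import numpy as np
W=np.load('pics/w8.npz')['W']
for r in range(190,340,12): print(r,W[r,[280,300,325,350,370]].round(3)[:,1:].tolist())
E
```

```text
190 [[0.16, 0.004], [0.162, 0.003], [0.197, 0.145], [0.168, 0.003], [0.17, 0.004]]
202 [[0.147, 0.004], [0.193, 0.161], [0.197, 0.171], [0.196, 0.16], [0.158, 0.004]]
214 [[0.181, 0.147], [0.194, 0.185], [0.198, 0.192], [0.196, 0.182], [0.145, 0.005]]
226 [[0.188, 0.186], [0.193, 0.196], [0.194, 0.196], [0.195, 0.195], [0.191, 0.182]]
238 [[0.187, 0.195], [0.19, 0.202], [0.193, 0.206], [0.193, 0.202], [0.191, 0.195]]
250 [[0.184, 0.202], [0.189, 0.211], [0.191, 0.212], [0.192, 0.212], [0.188, 0.202]]
262 [[0.184, 0.211], [0.185, 0.213], [0.187, 0.213], [0.187, 0.212], [0.188, 0.212]]
274 [[0.18, 0.213], [0.181, 0.212], [0.181, 0.211], [0.182, 0.212], [0.184, 0.212]]
286 [[0.174, 0.211], [0.176, 0.213], [0.177, 0.212], [0.177, 0.211], [0.178, 0.211]]
298 [[0.17, 0.213], [0.171, 0.212], [0.172, 0.212], [0.173, 0.212], [0.174, 0.213]]
310 [[0.165, 0.213], [0.166, 0.212], [0.167, 0.213], [0.167, 0.212], [0.168, 0.212]]
322 [[0.16, 0.212], [0.16, 0.212], [0.161, 0.212], [0.162, 0.212], [0.163, 0.212]]
334 [[0.154, 0.212], [0.155, 0.212], [0.156, 0.212], [0.158, 0.213], [0.159, 0.213]]
```

View pics/w8.png

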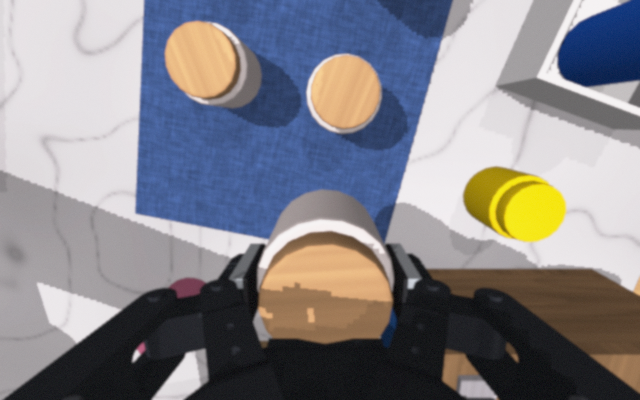

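The lid is level and the jar is held well. I'll carry it to slot 2.

```bash
python3 -m creep '[{"turn":[0,0,0],"travel":[3,-25,0],"claw":1},{"turn":[0,0,0],"travel":[7,-62,0],"claw":1},{"turn":[0,0,0],"travel":[11,-100,0],"claw":1},{"turn":[0,0,0],"travel":[15,-138,0],"claw":1},{"turn":[0,0,0],"travel":[19,-176,0],"claw":1},{"turn":[0,0,0],"travel":[23,-214,0],"claw":1},{"turn":[0,0,0],"travel":[27,-252,0],"claw":1},{"turn":[0,0,0],"travel":[31,-290,0],"claw":1},{"turn":[0,0,0],"travel":[35,-328,0],"claw":1},{"turn":[0,0,0],"travel":[39,-359,0],"claw":1}]'; python3 -m creep '[{"turn":[0,0,0],"travel":[0,0,0],"claw":1},{"turn":[0,0,0],"travel":[0,0,-15],"claw":1},{"turn":[0,0,0],"travel":[0,0,-40],"claw":1},{"turn":[0,0,0],"travel":[0,0,-70],"claw":1},{"turn":[0,0,0],"travel":[0,0,-90],"claw":1},{"turn":[0,0,0],"travel":[0,0,-105],"claw":1},{"turn":[0,0,0],"travel":[0,0,-113],"claw":1},{"turn":[0,0,0],"travel":[0,0,-117],"claw":1},{"turn":[0,0,0],"travel":[0,0,-119],"claw":1},{"turn":[0,0,0],"travel":[0,0,-119],"claw":1}]'
```

```text
t: 21.9
position: [0.5992, -0.1932, 0.1662]
tcp_rot: [0.666, 0.746, -0.001, -0.002]
wrist_force: [1.2, 0.4, -3.4]
gripper_width: 0.686
t: 22.73
position: [0.601, -0.1909, 0.0501]
tcp_rot: [0.665, 0.747, -0.0, -0.0]
wrist_force: [0.5, 0.4, -2.9]
gripper_width: 0.688
```

```bash
python3 -m creep '[{"turn":[0,0,0],"travel":[0,0,-1],"claw":1},{"turn":[0,0,0],"travel":[0,0,-2],"claw":1},{"turn":[0,0,0],"travel":[0,0,-3],"claw":1},{"turn":[0,0,0],"travel":[0,0,-4],"claw":1},{"turn":[0,0,0],"travel":[0,0,-4],"claw":1},{"turn":[0,0,0],"travel":[0,0,-4],"claw":1},{"turn":[0,0,0],"travel":[0,0,-4],"claw":1},{"turn":[0,0,0],"travel":[0,0,-4],"claw":1},{"turn":[0,0,0],"travel":[0,0,-4],"claw":1},{"turn":[0,0,0],"travel":[0,0,-4],"claw":1}]'
```

```text
t: 23.57
position: [0.6021, -0.1913, 0.0481]
tcp_rot: [0.665, 0.747, 0.0, 0.001]
wrist_force: [-1.3, 1.0, 6.6]
gripper_width: 0.685
```

```bash
python3 -m creep '[{"turn":[0,0,0],"travel":[0,0,0],"claw":-1},{"turn":[0,0,0],"travel":[0,0,0],"claw":-1},{"turn":[0,0,0],"travel":[0,0,0],"claw":-1},{"turn":[0,0,0],"travel":[0,0,0],"claw":-1},{"turn":[0,0,0],"travel":[0,0,0],"claw":-1},{"turn":[0,0,0],"travel":[0,0,25],"claw":-1},{"turn":[0,0,0],"travel":[0,0,60],"claw":-1},{"turn":[0,0,0],"travel":[0,0,100],"claw":-1},{"turn":[0,0,0],"travel":[-3,30,130],"claw":-1},{"turn":[0,0,0],"travel":[-6,65,130],"claw":-1}]'; python3 c.py w9; python3 wl.py w9 .092; python3 look.py t3 | grep -v 0.08
```

```text
t: 24.4
position: [0.5993, -0.129, 0.1848]
tcp_rot: [0.666, 0.745, 0.002, 0.006]
wrist_force: [1.0, -0.4, 0.6]
gripper_width: 0.999
24.4 [ 0.5993 -0.129   0.1848] [0.6665 0.7455 0.0023 0.0064] 0.9992252946839889
[220. 159.] 2158 [ 0.4683 -0.1564  0.0943] [ 466. -165.] 55.6
[272. 318.] 2531 [ 0.6017 -0.1892  0.0923] [ 602. -191.] 26.0
[329. 321.] 1172 [ 0.6104 -0.2466  0.092 ] [ 611. -253.] 24.5
[145. 284.] 403 [0.7318 0.1825] (733, 183) 26 0.0713
[202. 188.] 214 [0.5936 0.3907] (586, 375) 33 0.0791
[217. 248.] 431 [0.5638 0.2575] (565, 259) 27 0.0745
[265. 241.] 454 [0.4579 0.267 ] (458, 269) 27 0.0743
[285. 353.] 438 [0.4213 0.0196] (421, 19) 26 0.0718
drawer_in [200. 428.] 0.97 [ 0.6231 -0.1574  0.02  ] unit -0.1565 -0.038
```

View pics/w9.png

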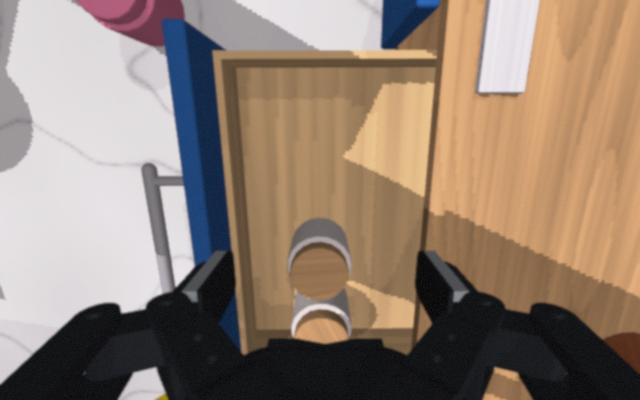

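The wrist view shows two jars upright in a row at (265,320) and (315,322). Next is the jar at (217,248), world (0.564,0.257).

```bash
python3 -m creep '[{"turn":[0,0,0],"travel":[-3,38,0],"claw":-1},{"turn":[0,0,0],"travel":[-6,76,0],"claw":-1},{"turn":[0,0,0],"travel":[-9,115,0],"claw":-1},{"turn":[0,0,0],"travel":[-12,153,0],"claw":-1},{"turn":[0,0,0],"travel":[-15,191,0],"claw":-1},{"turn":[0,0,0],"travel":[-18,230,0],"claw":-1},{"turn":[0,0,0],"travel":[-21,268,0],"claw":-1},{"turn":[0,0,0],"travel":[-25,306,0],"claw":-1},{"turn":[0,0,0],"travel":[-28,345,-20],"claw":-1},{"turn":[0,0,0],"travel":[-30.5,383,-50],"claw":-1}]'; python3 c.py w10; python3 wl.py w10
```

```text
t: 25.43
position: [0.5669, 0.2516, 0.1332]
tcp_rot: [0.665, 0.747, 0.002, 0.001]
wrist_force: [2.0, -0.4, -0.4]
gripper_width: 1.0
25.4333 [0.5669 0.2516 0.1332] [0.6653 0.7466 0.002  0.0013] 0.9995133355406369
[156. 621.] 1080 [0.7581 0.318  0.075 ] [771. 318.] 26.7
[181. 170.] 4525 [0.4601 0.2673 0.0752] [459. 266.] 25.8
[211. 323.] 3974 [0.565  0.2577 0.0754] [565. 256.] 25.8
```

```bash
python3 -m creep '[{"turn":[0,0,0],"travel":[0,0,0],"claw":-1},{"turn":[0,0,0],"travel":[0,0,-25],"claw":-1},{"turn":[0,0,0],"travel":[0,0,-55],"claw":-1},{"turn":[0,0,0],"travel":[0,0,-80],"claw":-1},{"turn":[0,0,0],"travel":[0,0,-97],"claw":-1},{"turn":[0,0,0],"travel":[0,0,-97],"claw":1},{"turn":[0,0,0],"travel":[0,0,-97],"claw":1},{"turn":[0,0,0],"travel":[0,0,-97],"claw":1},{"turn":[0,0,0],"travel":[0,0,-97],"claw":1},{"turn":[0,0,0],"travel":[0,0,-97],"claw":1}]'; python3 -m creep '[{"turn":[0,0,0],"travel":[0,0,0],"claw":1},{"turn":[0,0,0],"travel":[0,0,5],"claw":1},{"turn":[0,0,0],"travel":[0,0,20],"claw":1},{"turn":[0,0,0],"travel":[0,0,45],"claw":1},{"turn":[0,0,0],"travel":[0,0,80],"claw":1},{"turn":[0,0,0],"travel":[0,0,115],"claw":1},{"turn":[0,0,0],"travel":[0,0,140],"claw":1},{"turn":[0,0,0],"travel":[0,0,140],"claw":1},{"turn":[0,0,0],"travel":[0,0,140],"claw":1},{"turn":[0,0,0],"travel":[0,0,140],"claw":1}]'; python3 c.py w11;  python3 - <<'E'
import numpy as np
W=np.load('pics/w11.npz')['W']
for r in range(262,340,12): print(r,W[r,[280,300,325,350,370]].round(3)[:,2].tolist())
E
```

```text
t: 26.32
position: [0.5662, 0.2499, 0.0364]
tcp_rot: [0.665, 0.747, 0.001, 0.001]
wrist_force: [0.1, -0.5, -1.8]
gripper_width: 0.686
t: 27.15
position: [0.5643, 0.2497, 0.1741]
tcp_rot: [0.665, 0.747, -0.001, -0.0]
wrist_force: [-0.4, -1.0, -3.0]
gripper_width: 0.677
27.15 [0.5643 0.2497 0.1741] [ 6.651e-01  7.468e-01 -5.000e-04 -3.000e-04] 0.6773065492837906
262 [0.214, 0.214, 0.215, 0.214, 0.214]
274 [0.214, 0.215, 0.214, 0.214, 0.214]
286 [0.214, 0.214, 0.214, 0.215, 0.214]
298 [0.214, 0.214, 0.215, 0.214, 0.214]
310 [0.215, 0.215, 0.214, 0.214, 0.215]
322 [0.001, 0.214, 0.214, 0.214, 0.001]
334 [0.001, 0.001, 0.213, 0.001, 0.016]
```

View pics/w11.png

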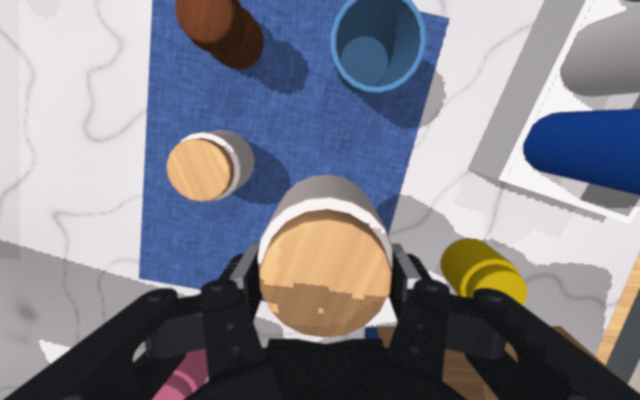

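The jar is held level, gripped about 7 mm off-centre in y, with its underside 32 mm below the TCP. I'll carry it to slot 3 with that corrected.

```bash
python3 -m creep '[{"turn":[0,0,0],"travel":[2,-25,0],"claw":1},{"turn":[0,0,0],"travel":[5,-62,0],"claw":1},{"turn":[0,0,0],"travel":[8,-100,0],"claw":1},{"turn":[0,0,0],"travel":[11,-138,0],"claw":1},{"turn":[0,0,0],"travel":[14,-176,0],"claw":1},{"turn":[0,0,0],"travel":[17,-214,0],"claw":1},{"turn":[0,0,0],"travel":[20,-252,0],"claw":1},{"turn":[0,0,0],"travel":[23,-290,0],"claw":1},{"turn":[0,0,0],"travel":[26,-328,0],"claw":1},{"turn":[0,0,0],"travel":[29,-360,0],"claw":1}]'; python3 -m creep '[{"turn":[0,0,0],"travel":[0,-20,0],"claw":1},{"turn":[0,0,0],"travel":[0,-20,0],"claw":1},{"turn":[0,0,0],"travel":[0,-20,-10],"claw":1},{"turn":[0,0,0],"travel":[0,-20,-30],"claw":1},{"turn":[0,0,0],"travel":[0,-20,-50],"claw":1},{"turn":[0,0,0],"travel":[0,-20,-70],"claw":1},{"turn":[0,0,0],"travel":[0,-20,-90],"claw":1},{"turn":[0,0,0],"travel":[0,-20,-100],"claw":1},{"turn":[0,0,0],"travel":[0,-20,-105],"claw":1},{"turn":[0,0,0],"travel":[0,-20,-105],"claw":1}]'
```

```text
t: 28.03
position: [0.5924, -0.1124, 0.1723]
tcp_rot: [0.665, 0.746, -0.001, -0.002]
wrist_force: [1.2, 0.2, -1.1]
gripper_width: 0.684
t: 28.87
position: [0.5926, -0.1287, 0.0676]
tcp_rot: [0.665, 0.747, -0.001, -0.002]
wrist_force: [-0.6, -0.1, -1.6]
gripper_width: 0.679
```

```bash
python3 -m creep '[{"turn":[0,0,0],"travel":[0,0,-5],"claw":1},{"turn":[0,0,0],"travel":[0,0,-9],"claw":1},{"turn":[0,0,0],"travel":[0,0,-12],"claw":1},{"turn":[0,0,0],"travel":[0,0,-14],"claw":1},{"turn":[0,0,0],"travel":[0,0,-15],"claw":1},{"turn":[0,0,0],"travel":[0,0,-16],"claw":1},{"turn":[0,0,0],"travel":[0,0,-17],"claw":1},{"turn":[0,0,0],"travel":[0,0,-18],"claw":1},{"turn":[0,0,0],"travel":[0,0,-18],"claw":1},{"turn":[0,0,0],"travel":[0,0,-18],"claw":1}]'
```

```text
t: 29.7
position: [0.5943, -0.1303, 0.0524]
tcp_rot: [0.665, 0.747, 0.0, 0.0]
wrist_force: [0.1, 0.0, 0.8]
gripper_width: 0.678
```

```bash
python3 -m creep '[{"turn":[0,0,0],"travel":[0,0,-1],"claw":1},{"turn":[0,0,0],"travel":[0,0,-1],"claw":1},{"turn":[0,0,0],"travel":[0,0,-1],"claw":-1},{"turn":[0,0,0],"travel":[0,0,-1],"claw":-1},{"turn":[0,0,0],"travel":[0,0,-1],"claw":-1},{"turn":[0,0,0],"travel":[0,0,-1],"claw":-1},{"turn":[0,0,0],"travel":[0,0,-1],"claw":-1},{"turn":[0,0,0],"travel":[0,0,25],"claw":-1},{"turn":[0,0,0],"travel":[0,0,60],"claw":-1},{"turn":[0,0,0],"travel":[0,0,100],"claw":-1}]';python3 -m creep '[{"turn":[0,0,0],"travel":[0,10,15],"claw":-1},{"turn":[0,0,0],"travel":[0,50,20],"claw":-1},{"turn":[0,0,0],"travel":[0,90,20],"claw":-1},{"turn":[0,0,0],"travel":[-20,125,20],"claw":-1},{"turn":[0,0,0],"travel":[-40,160,20],"claw":-1},{"turn":[0,0,0],"travel":[-60,195,20],"claw":-1},{"turn":[0,0,0],"travel":[-80,230,20],"claw":-1},{"turn":[0,0,0],"travel":[-90,240,20],"claw":-1},{"turn":[0,0,0],"travel":[-90,240,20],"claw":-1},{"turn":[0,0,0],"travel":[-90,240,20],"claw":-1}]'; python3 look.py t4 | grep -v 0.08
```

```text
t: 30.53
position: [0.592, -0.1295, 0.1503]
tcp_rot: [0.665, 0.747, -0.001, -0.003]
wrist_force: [1.0, -0.1, -0.2]
gripper_width: 1.001
t: 31.37
position: [0.504, 0.1101, 0.172]
tcp_rot: [0.664, 0.747, 0.0, 0.0]
wrist_force: [0.6, 0.4, -0.1]
gripper_width: 1.003
[145. 284.] 401 [0.7319 0.1826] (733, 183) 26 0.0712
[191. 494.] 161 [ 0.6407 -0.2992] (641, -299) 59 0.0637
[201. 188.] 208 [0.5947 0.3916] (586, 375) 32 0.0797
[264. 442.] 398 [ 0.4719 -0.1705] (466, -171) 65 0.0938
[265. 241.] 441 [0.458  0.2674] (458, 269) 27 0.0746
drawer_in [201. 429.] 0.88 [ 0.6192 -0.1609  0.02  ] unit -0.1608 -0.041
drawer_handle [264. 442.] 0.85 [ 0.4724 -0.1708  0.09  ] unit -0.3078 -0.034
drawer_handle [208. 204.] 0.36 [0.5806 0.3519 0.09  ] unit -0.1403 0.4728
```

View pics/t4.png

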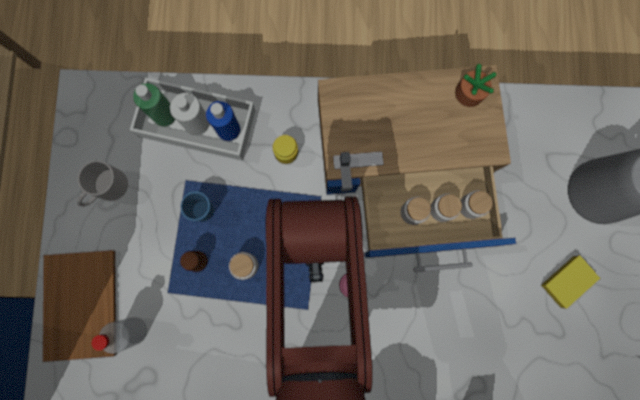

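The top view shows three jars in the drawer at (210,417), (207,447) and (205,479), with the last one on the mat at (265,242). I'll go to that one.

```bash
python3 -m creep '[{"turn":[0,0,0],"travel":[-10,35,0],"claw":-1},{"turn":[0,0,0],"travel":[-20,70,0],"claw":-1},{"turn":[0,0,0],"travel":[-31,105,0],"claw":-1},{"turn":[0,0,0],"travel":[-41,140,0],"claw":-1},{"turn":[0,0,0],"travel":[-45,156,0],"claw":-1},{"turn":[0,0,0],"travel":[-45,156,0],"claw":-1},{"turn":[0,0,0],"travel":[-45,156,-30],"claw":-1},{"turn":[0,0,0],"travel":[-45,156,-50],"claw":-1},{"turn":[0,0,0],"travel":[-45,156,-50],"claw":-1},{"turn":[0,0,0],"travel":[-45,156,-50],"claw":-1}]'; python3 c.py w12; python3 wl.py w12
```

```text
t: 32.35
position: [0.4589, 0.2642, 0.1207]
tcp_rot: [0.666, 0.746, -0.002, -0.001]
wrist_force: [-0.6, -0.0, 0.6]
gripper_width: 0.996
32.35 [0.4589 0.2642 0.1207] [ 6.659e-01  7.461e-01 -1.600e-03 -6.000e-04] 0.995882920318796
[ 62. 603.] 2113 [0.6057 0.38   0.0753] [588. 373.] 28.3
[220. 325.] 4455 [0.4583 0.2676 0.0753] [459. 266.] 25.8
```

```bash
python3 -m creep '[{"turn":[0,0,0],"travel":[0,1.5,-10],"claw":-1},{"turn":[0,0,0],"travel":[0,1.5,-35],"claw":-1},{"turn":[0,0,0],"travel":[0,1.5,-60],"claw":-1},{"turn":[0,0,0],"travel":[0,1.5,-80],"claw":-1},{"turn":[0,0,0],"travel":[0,1.5,-94],"claw":-1},{"turn":[0,0,0],"travel":[0,1.5,-94],"claw":1},{"turn":[0,0,0],"travel":[0,1.5,-94],"claw":1},{"turn":[0,0,0],"travel":[0,1.5,-94],"claw":1},{"turn":[0,0,0],"travel":[0,1.5,-94],"claw":1},{"turn":[0,0,0],"travel":[0,1.5,-94],"claw":1}]'; python3 -m creep '[{"turn":[0,0,0],"travel":[0,0,0],"claw":1},{"turn":[0,0,0],"travel":[0,0,5],"claw":1},{"turn":[0,0,0],"travel":[0,0,20],"claw":1},{"turn":[0,0,0],"travel":[0,0,45],"claw":1},{"turn":[0,0,0],"travel":[0,0,80],"claw":1},{"turn":[0,0,0],"travel":[0,0,115],"claw":1},{"turn":[0,0,0],"travel":[0,0,140],"claw":1},{"turn":[0,0,0],"travel":[0,0,140],"claw":1},{"turn":[0,0,0],"travel":[0,0,140],"claw":1},{"turn":[0,0,0],"travel":[0,0,140],"claw":1}]'; python3 c.py w13;  python3 - <<'E'
import numpy as np
W=np.load('pics/w13.npz')['W']
for r in range(190,340,12): print(r,W[r,[280,300,325,350,370]].round(3)[:,1:].tolist())
E
```

```text
t: 33.23
position: [0.4599, 0.2677, 0.0291]
tcp_rot: [0.665, 0.747, 0.001, 0.001]
wrist_force: [1.8, 0.7, 3.9]
gripper_width: 0.688
t: 34.07
position: [0.4582, 0.2671, 0.1669]
tcp_rot: [0.665, 0.747, -0.001, -0.0]
wrist_force: [-0.5, 0.4, -3.5]
gripper_width: 0.689
34.0667 [0.4582 0.2671 0.1669] [ 6.652e-01  7.467e-01 -7.000e-04 -3.000e-04] 0.6885465302304871
190 [[0.259, 0.004], [0.261, 0.003], [0.264, 0.002], [0.267, 0.002], [0.27, 0.004]]
202 [[0.246, 0.005], [0.29, 0.153], [0.295, 0.166], [0.293, 0.152], [0.257, 0.003]]
214 [[0.233, 0.003], [0.292, 0.179], [0.295, 0.186], [0.294, 0.177], [0.244, 0.004]]
226 [[0.284, 0.176], [0.292, 0.195], [0.294, 0.197], [0.294, 0.195], [0.288, 0.173]]
238 [[0.287, 0.197], [0.288, 0.197], [0.291, 0.203], [0.29, 0.197], [0.29, 0.196]]
250 [[0.282, 0.198], [0.289, 0.211], [0.291, 0.213], [0.291, 0.211], [0.286, 0.198]]
262 [[0.284, 0.212], [0.285, 0.213], [0.286, 0.214], [0.287, 0.213], [0.287, 0.211]]
274 [[0.28, 0.213], [0.281, 0.214], [0.282, 0.214], [0.282, 0.213], [0.283, 0.213]]
286 [[0.275, 0.214], [0.276, 0.214], [0.277, 0.214], [0.278, 0.213], [0.279, 0.214]]
298 [[0.27, 0.213], [0.27, 0.212], [0.273, 0.214], [0.273, 0.213], [0.274, 0.214]]
310 [[0.265, 0.213], [0.266, 0.213], [0.267, 0.213], [0.269, 0.214], [0.269, 0.214]]
322 [[0.26, 0.214], [0.261, 0.214], [0.262, 0.213], [0.263, 0.213], [0.264, 0.213]]
334 [[0.255, 0.213], [0.256, 0.213], [0.257, 0.214], [0.258, 0.213], [0.259, 0.214]]
```

View pics/w13.png

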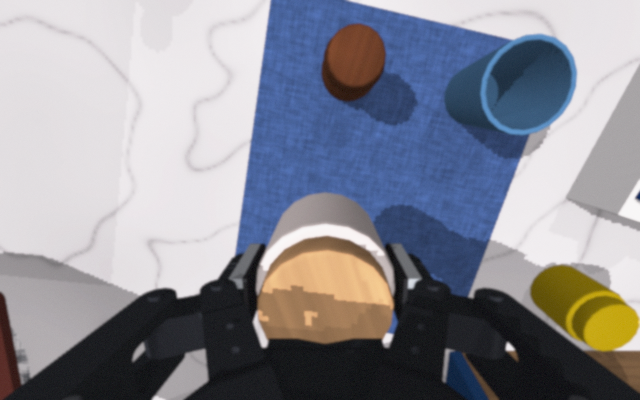

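The jar is held level with its underside about 25 mm below the TCP, and the mat now holds only the mill (60,353) and the cup (85,525). I'll take it to slot 4.

```bash
python3 -m creep '[{"turn":[0,0,0],"travel":[8,-20,0],"claw":1},{"turn":[0,0,0],"travel":[22,-55,0],"claw":1},{"turn":[0,0,0],"travel":[36,-90,0],"claw":1},{"turn":[0,0,0],"travel":[49,-125,0],"claw":1},{"turn":[0,0,0],"travel":[63,-160,0],"claw":1},{"turn":[0,0,0],"travel":[77,-195,0],"claw":1},{"turn":[0,0,0],"travel":[91,-230,0],"claw":1},{"turn":[0,0,0],"travel":[105,-265,0],"claw":1},{"turn":[0,0,0],"travel":[118,-298,0],"claw":1},{"turn":[0,0,0],"travel":[127,-322,0],"claw":1}]'; python3 -m creep '[{"turn":[0,0,0],"travel":[0,0,0],"claw":1},{"turn":[0,0,0],"travel":[0,0,0],"claw":1},{"turn":[0,0,0],"travel":[0,0,-15],"claw":1},{"turn":[0,0,0],"travel":[0,0,-40],"claw":1},{"turn":[0,0,0],"travel":[0,0,-65],"claw":1},{"turn":[0,0,0],"travel":[0,0,-90],"claw":1},{"turn":[0,0,0],"travel":[0,0,-105],"claw":1},{"turn":[0,0,0],"travel":[0,0,-112],"claw":1},{"turn":[0,0,0],"travel":[0,0,-115],"claw":1},{"turn":[0,0,0],"travel":[0,0,-115],"claw":1}]'
```

```text
t: 34.95
position: [0.5853, -0.0574, 0.1653]
tcp_rot: [0.666, 0.746, -0.001, -0.001]
wrist_force: [0.9, 0.9, -2.3]
gripper_width: 0.683
t: 35.78
position: [0.5852, -0.0536, 0.052]
tcp_rot: [0.665, 0.747, -0.0, -0.001]
wrist_force: [0.1, -0.2, -2.6]
gripper_width: 0.68
```

```bash
python3 -m creep '[{"turn":[0,0,0],"travel":[0,0,-2],"claw":1},{"turn":[0,0,0],"travel":[0,0,-3],"claw":1},{"turn":[0,0,0],"travel":[0,0,-4],"claw":1},{"turn":[0,0,0],"travel":[0,0,-5],"claw":1},{"turn":[0,0,0],"travel":[0,0,-6],"claw":1},{"turn":[0,0,0],"travel":[0,0,-7],"claw":1},{"turn":[0,0,0],"travel":[0,0,-7],"claw":1},{"turn":[0,0,0],"travel":[0,0,-7],"claw":1},{"turn":[0,0,0],"travel":[0,0,-7],"claw":1},{"turn":[0,0,0],"travel":[0,0,-7],"claw":1}]'
```

```text
t: 36.62
position: [0.5862, -0.0548, 0.0461]
tcp_rot: [0.665, 0.747, 0.0, 0.0]
wrist_force: [0.4, -0.4, -0.7]
gripper_width: 0.682
```

```bash
python3 -m creep '[{"turn":[0,0,0],"travel":[0,0,-1],"claw":1},{"turn":[0,0,0],"travel":[0,0,-1.5],"claw":1},{"turn":[0,0,0],"travel":[0,0,-1.5],"claw":-1},{"turn":[0,0,0],"travel":[0,0,-1.5],"claw":-1},{"turn":[0,0,0],"travel":[0,0,-1.5],"claw":-1},{"turn":[0,0,0],"travel":[0,0,-1.5],"claw":-1},{"turn":[0,0,0],"travel":[0,0,-1.5],"claw":-1},{"turn":[0,0,0],"travel":[0,0,25],"claw":-1},{"turn":[0,0,0],"travel":[0,0,60],"claw":-1},{"turn":[0,0,0],"travel":[0,0,100],"claw":-1}]'; python3 -m creep '[{"turn":[0,0,0],"travel":[0,0,30],"claw":-1},{"turn":[0,0,0],"travel":[-20,5,60],"claw":-1},{"turn":[0,0,0],"travel":[-50,10,60],"claw":-1},{"turn":[0,0,0],"travel":[-80,15,60],"claw":-1},{"turn":[0,0,0],"travel":[-110,20,60],"claw":-1},{"turn":[0,0,0],"travel":[-140,25,60],"claw":-1},{"turn":[0,0,0],"travel":[-170,30,60],"claw":-1},{"turn":[0,0,0],"travel":[-170,30,60],"claw":0.39},{"turn":[0,0,0],"travel":[-170,30,60],"claw":0.39},{"turn":[0,0,0],"travel":[-170,30,60],"claw":0.39}]'; python3 look.py t5
```

```text
t: 37.45
position: [0.5839, -0.0542, 0.1444]
tcp_rot: [0.665, 0.747, -0.001, -0.002]
wrist_force: [0.0, -0.5, -0.1]
gripper_width: 0.998
t: 38.28
position: [0.4168, -0.0249, 0.2064]
tcp_rot: [0.665, 0.747, 0.0, 0.001]
wrist_force: [0.6, -0.2, -0.3]
gripper_width: 0.605
[121. 196.] 207 [0.779 0.384] (793, 397) 32 0.0847
[129. 228.] 169 [0.7628 0.3103] (776, 319) 28 0.0842
[145. 284.] 402 [0.7318 0.1825] (733, 183) 26 0.0715
[202. 188.] 218 [0.5933 0.3911] (586, 375) 33 0.0793
[202. 477.] 592 [ 0.6101 -0.2518] (612, -256) 30 0.0867
[206. 447.] 591 [ 0.6007 -0.1839] (602, -188) 30 0.0864
[209. 416.] 564 [ 0.5919 -0.1159] (594, -120) 30 0.0871
[211. 387.] 568 [ 0.5842 -0.0508] (587, -54) 30 0.0873
[263. 451.] 291 [ 0.4741 -0.1895] (473, -181) 53 0.094
[260. 190.] 350 [0.4658 0.3771] (466, 380) 23 0.0843
[285. 353.] 431 [0.421  0.0195] (421, 19) 26 0.0717
drawer_in [202. 428.] 0.77 [ 0.6172 -0.1583  0.02  ] unit -0.1625 -0.0382
drawer_handle [265. 437.] 0.75 [ 0.469  -0.1598  0.09  ] unit -0.3098 -0.0227
```

View pics/t5.png

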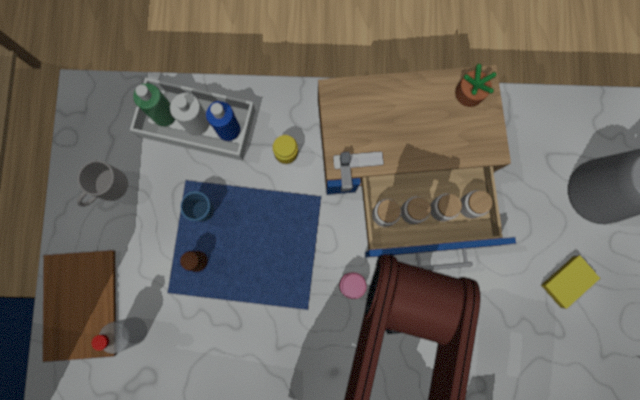

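All four jars stand in the drawer, with lids at (211,387), (209,416), (206,447) and (202,477). Cup and mill are unmoved. Back to the handle to push the drawer home.

```bash
python3 -m creep '[{"turn":[0,0,0],"travel":[10,-30,0],"claw":0.39},{"turn":[0,0,0],"travel":[21,-60,0],"claw":0.39},{"turn":[0,0,0],"travel":[31,-90,0],"claw":0.39},{"turn":[0,0,0],"travel":[42,-120,0],"claw":0.39},{"turn":[0,0,0],"travel":[51,-148,0],"claw":0.39},{"turn":[0,0,0],"travel":[51,-148,-20],"claw":0.39},{"turn":[0,0,0],"travel":[51,-148,-40],"claw":0.39},{"turn":[0,0,0],"travel":[51,-148,-40],"claw":0.39},{"turn":[0,0,0],"travel":[51,-148,-40],"claw":0.39},{"turn":[0,0,0],"travel":[51,-148,-40],"claw":0.39}]'; python3 c.py w14 drawer_handle
```

```text
t: 39.27
position: [0.4675, -0.1727, 0.1664]
tcp_rot: [0.665, 0.747, 0.0, 0.0]
wrist_force: [0.9, -0.3, 0.1]
gripper_width: 0.301
39.2667 [ 0.4675 -0.1727  0.1664] [0.665  0.7468 0.     0.    ] 0.3009891194101207
drawer_handle [211. 327.] 0.78 [ 0.4689 -0.1699  0.0963]
```

View pics/w14.png

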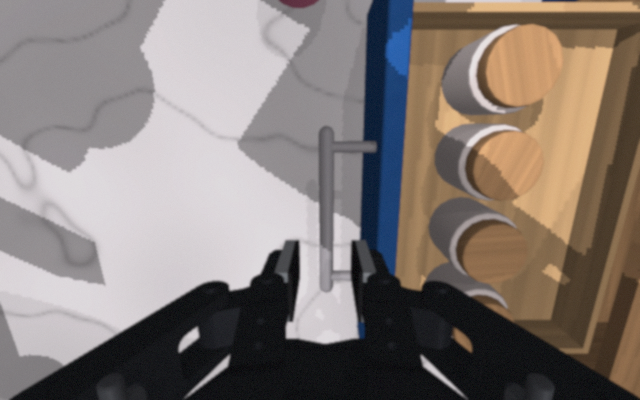

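The bar is at column 326, between the fingers, and the jars inside stand upright. I'll lower, then grip.

```bash
python3 -m creep '[{"turn":[0,0,0],"travel":[1,0,-20],"claw":0.39},{"turn":[0,0,0],"travel":[1,0,-40],"claw":0.39},{"turn":[0,0,0],"travel":[1,0,-60],"claw":0.39},{"turn":[0,0,0],"travel":[1,0,-75],"claw":0.39},{"turn":[0,0,0],"travel":[1,0,-85],"claw":0.39},{"turn":[0,0,0],"travel":[1,0,-91],"claw":0.39},{"turn":[0,0,0],"travel":[1,0,-91],"claw":1},{"turn":[0,0,0],"travel":[1,0,-91],"claw":1},{"turn":[0,0,0],"travel":[1,0,-91],"claw":1},{"turn":[0,0,0],"travel":[1,0,-91],"claw":1}]'; python3 -m creep '[{"turn":[0,0,0],"travel":[0,0,0],"claw":1},{"turn":[0,0,0],"travel":[0,0,0],"claw":1},{"turn":[0,0,0],"travel":[1,0.1,0],"claw":1},{"turn":[0,0,0],"travel":[3,0.3,0],"claw":1},{"turn":[0,0,0],"travel":[6,0.7,0],"claw":1},{"turn":[0,0,0],"travel":[10,1.2,0],"claw":1},{"turn":[0,0,0],"travel":[15,1.7,0],"claw":1},{"turn":[0,0,0],"travel":[20,2.3,0],"claw":1},{"turn":[0,0,0],"travel":[25,2.9,0],"claw":1},{"turn":[0,0,0],"travel":[30,3.5,0],"claw":1}]'
```

```text
t: 40.2
position: [0.4681, -0.1725, 0.0751]
tcp_rot: [0.665, 0.747, 0.0, 0.0]
wrist_force: [0.8, 1.0, -5.6]
gripper_width: 0.103
t: 41.03
position: [0.4988, -0.1689, 0.0751]
tcp_rot: [0.665, 0.747, 0.0, 0.0]
wrist_force: [-2.1, 3.7, 0.2]
gripper_width: 0.101
```

```bash
python3 -m creep '[{"turn":[0,0,0],"travel":[6,0.7,0],"claw":1},{"turn":[0,0,0],"travel":[12,1.4,0],"claw":1},{"turn":[0,0,0],"travel":[18,2.1,0],"claw":1},{"turn":[0,0,0],"travel":[24,2.8,0],"claw":1},{"turn":[0,0,0],"travel":[30,3.5,0],"claw":1},{"turn":[0,0,0],"travel":[36,4.2,0],"claw":1},{"turn":[0,0,0],"travel":[42,4.9,0],"claw":1},{"turn":[0,0,0],"travel":[48,5.5,0],"claw":1},{"turn":[0,0,0],"travel":[54,6.2,0],"claw":1},{"turn":[0,0,0],"travel":[60,6.9,0],"claw":1}]'; python3 -m creep '[{"turn":[0,0,0],"travel":[6,0.7,0],"claw":1},{"turn":[0,0,0],"travel":[12,1.4,0],"claw":1},{"turn":[0,0,0],"travel":[18,2.1,0],"claw":1},{"turn":[0,0,0],"travel":[24,2.8,0],"claw":1},{"turn":[0,0,0],"travel":[30,3.5,0],"claw":1},{"turn":[0,0,0],"travel":[36,4.2,0],"claw":1},{"turn":[0,0,0],"travel":[42,4.9,0],"claw":1},{"turn":[0,0,0],"travel":[47,5.4,0],"claw":1},{"turn":[0,0,0],"travel":[51,5.9,0],"claw":1},{"turn":[0,0,0],"travel":[54,6.2,0],"claw":1}]'
```

```text
t: 41.87
position: [0.5588, -0.1619, 0.0751]
tcp_rot: [0.665, 0.747, 0.0, 0.0]
wrist_force: [-3.0, 5.0, 3.8]
gripper_width: 0.097
t: 42.7
position: [0.613, -0.1556, 0.075]
tcp_rot: [0.665, 0.747, 0.0, 0.0]
wrist_force: [-1.8, 5.0, 3.9]
gripper_width: 0.104
```

```bash
python3 -m creep '[{"turn":[0,0,0],"travel":[3,0.3,0],"claw":1},{"turn":[0,0,0],"travel":[6,0.7,0],"claw":1},{"turn":[0,0,0],"travel":[8,0.9,0],"claw":1},{"turn":[0,0,0],"travel":[10,1.2,0],"claw":1},{"turn":[0,0,0],"travel":[11,1.3,0],"claw":1},{"turn":[0,0,0],"travel":[12,1.4,0],"claw":1},{"turn":[0,0,0],"travel":[13,1.5,0],"claw":1},{"turn":[0,0,0],"travel":[13,1.5,0],"claw":1},{"turn":[0,0,0],"travel":[13,1.5,0],"claw":1},{"turn":[0,0,0],"travel":[13,1.5,0],"claw":1}]'
```

```text
t: 43.53
position: [0.6242, -0.1543, 0.075]
tcp_rot: [0.665, 0.747, -0.001, -0.001]
wrist_force: [-8.0, 4.2, 6.0]
gripper_width: 0.103
```

The drawer is home: -8 N at the stop, and the TCP is at the first grip position. I'll release and rise.

```bash
python3 -m creep '[{"turn":[0,0,0],"travel":[0,0,0],"claw":0.39},{"turn":[0,0,0],"travel":[0,0,0],"claw":0.39},{"turn":[0,0,0],"travel":[0,0,0],"claw":0.39},{"turn":[0,0,0],"travel":[-1.5,0,0],"claw":0.39},{"turn":[0,0,0],"travel":[-1.5,0,20],"claw":0.39},{"turn":[0,0,0],"travel":[-1.5,0,45],"claw":0.39},{"turn":[0,0,0],"travel":[-1.5,0,80],"claw":0.39},{"turn":[0,0,0],"travel":[-1.5,0,120],"claw":0.39},{"turn":[0,0,0],"travel":[-1.5,0,160],"claw":0.39},{"turn":[0,0,0],"travel":[-1.5,0,165],"claw":0.39}]'; python3 c.py w15 drawer_handle latch_top; python3 look.py t6 | tail -3
```

```text
t: 44.37
position: [0.6274, -0.1562, 0.2498]
tcp_rot: [0.665, 0.747, 0.002, 0.007]
wrist_force: [1.1, -0.1, 2.0]
gripper_width: 0.305
44.3667 [ 0.6274 -0.1562  0.2498] [0.6652 0.7467 0.0024 0.0069] 0.3051371066382577
drawer_handle [187. 317.] 0.9 [ 0.6214 -0.1547  0.0951]
[285. 353.] 435 [0.4215 0.0197] (421, 19) 26 0.0718
drawer_in [141. 401.] 0.6 [ 0.7638 -0.0945  0.02  ] unit -0.0095 0.0083
drawer_handle [194. 429.] 0.83 [ 0.6266 -0.1439  0.09  ] unit -0.1515 -0.025
```

View pics/w15.png

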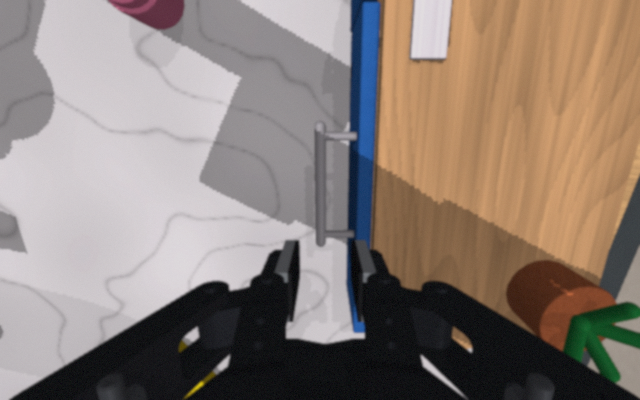

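The drawer front is flush and the handle is back at its closed position. Now to the catch.

```bash
python3 -m creep '[{"turn":[0,0,-7],"travel":[6,20,5],"claw":-0.2},{"turn":[0,0,-14],"travel":[12,40,5],"claw":-0.2},{"turn":[0,0,-21],"travel":[18,60,5],"claw":-0.2},{"turn":[0,0,-28],"travel":[25,80,5],"claw":-0.2},{"turn":[0,0,-35],"travel":[31,100,5],"claw":-0.2},{"turn":[0,0,-42],"travel":[37,120,5],"claw":-0.2},{"turn":[0,0,-49],"travel":[44,140,5],"claw":-0.2},{"turn":[0,0,-56],"travel":[50,160,5],"claw":-0.2},{"turn":[0,0,-63],"travel":[57,180,5],"claw":-0.2},{"turn":[0,0,-70],"travel":[63,203,5],"claw":-0.2}]'; python3 -m creep '[{"turn":[0,0,-7],"travel":[0,0,0],"claw":-0.2},{"turn":[0,0,-14],"travel":[0,0,0],"claw":-0.2},{"turn":[0,0,-20],"travel":[0,0,0],"claw":-0.2},{"turn":[0,0,-20],"travel":[0,0,0],"claw":-0.2},{"turn":[0,0,-20],"travel":[0,0,0],"claw":-0.2},{"turn":[0,0,-20],"travel":[0,0,0],"claw":-0.2},{"turn":[0,0,-20],"travel":[0,0,0],"claw":-0.2},{"turn":[0,0,-20],"travel":[0,0,0],"claw":-0.2},{"turn":[0,0,-20],"travel":[0,0,0],"claw":-0.2},{"turn":[0,0,-20],"travel":[0,0,0],"claw":-0.2}]'; python3 c.py w16 latch_top; cat > lt.py <<'E'
import numpy as np,sys
W=np.load('pics/%s.npz'%sys.argv[1])['W'];x,y,z=W[...,0],W[...,1],W[...,2]
m=(z>.168)&(z<.18)&(abs(x-.69)<.03)&(abs(y-float(sys.argv[2]))<.04)
P=W[m];d=P[:,:2]-[.7742,-.1017];c,s=.9934,.1148
u=np.c_[c*d[:,0]+s*d[:,1],-s*d[:,0]+c*d[:,1]];print(m.sum(),P.mean(0),u.mean(0),np.percentile(u,[2,98],axis=0))
E
python3 lt.py w16 .05
```

```text
t: 45.5
position: [0.6858, 0.049, 0.2421]
tcp_rot: [0.974, 0.227, -0.002, -0.0]
wrist_force: [0.4, -0.6, -0.6]
gripper_width: 0.6
t: 46.33
position: [0.6865, 0.0484, 0.2449]
tcp_rot: [0.998, 0.058, 0.0, 0.0]
wrist_force: [0.8, 0.1, 0.8]
gripper_width: 0.598
46.3333 [0.6865 0.0484 0.2449] [9.983e-01 5.790e-02 1.000e-04 0.000e+00] 0.5983691294686029
latch_top [217. 325.] 0.8 [0.6849 0.0487 0.1721]
790 [0.68750009 0.04780693 0.17248429] [-0.0689643   0.15847333] [[-0.080911    0.1491441 ]
 [-0.05808633  0.16782104]]
```

View pics/w16.png

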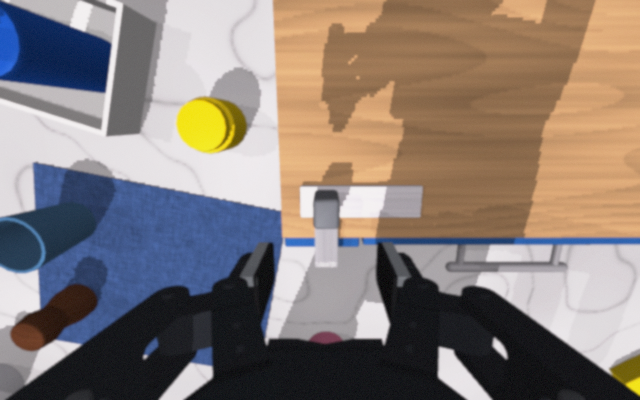

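The catch grip is at (205,326), centred between the jaws. The mat holds only the cup and the mill.

```bash
python3 -m creep '[{"turn":[0,0,0],"travel":[0,0,-35],"claw":-0.2},{"turn":[0,0,0],"travel":[0,0,-65],"claw":-0.2},{"turn":[0,0,0],"travel":[0,0,-85],"claw":-0.2},{"turn":[0,0,0],"travel":[0,0,-95],"claw":-0.2},{"turn":[0,0,0],"travel":[0,0,-95],"claw":1},{"turn":[0,0,0],"travel":[0,0,-95],"claw":1},{"turn":[0,0,0],"travel":[0,0,-95],"claw":1},{"turn":[0,0,0],"travel":[0,0,-95],"claw":1},{"turn":[0,0,0],"travel":[0,0,-95],"claw":1},{"turn":[0,0,0],"travel":[0,0,-95],"claw":1}]'; python3 -m creep '[{"turn":[0,0,0],"travel":[1.1,-10,0],"claw":1},{"turn":[0,0,0],"travel":[2.3,-20,0],"claw":1},{"turn":[0,0,0],"travel":[3.5,-30,0],"claw":1},{"turn":[0,0,0],"travel":[4.6,-40,0],"claw":1},{"turn":[0,0,0],"travel":[5.8,-50,0],"claw":1},{"turn":[0,0,0],"travel":[6.6,-57,0],"claw":1},{"turn":[0,0,0],"travel":[6.8,-59,0],"claw":1},{"turn":[0,0,0],"travel":[7,-60,0],"claw":1},{"turn":[0,0,0],"travel":[7,-60,0],"claw":1},{"turn":[0,0,0],"travel":[7,-60,0],"claw":1}]'
```

```text
t: 47.27
position: [0.6875, 0.0479, 0.1518]
tcp_rot: [0.998, 0.058, 0.001, 0.0]
wrist_force: [-1.2, -3.0, 3.3]
gripper_width: 0.219
t: 48.1
position: [0.6945, -0.0118, 0.1518]
tcp_rot: [0.998, 0.058, 0.001, -0.0]
wrist_force: [-0.7, 1.1, 6.7]
gripper_width: 0.219
```

```bash
python3 -m creep '[{"turn":[0,0,0],"travel":[0.1,-1,0],"claw":1},{"turn":[0,0,0],"travel":[0.2,-2,0],"claw":1},{"turn":[0,0,0],"travel":[0.3,-3,0],"claw":1},{"turn":[0,0,0],"travel":[0.3,-3,0],"claw":1},{"turn":[0,0,0],"travel":[0.3,-3,0],"claw":1},{"turn":[0,0,0],"travel":[0.3,-3,0],"claw":1},{"turn":[0,0,0],"travel":[0.3,-3,0],"claw":1},{"turn":[0,0,0],"travel":[0.3,-3,0],"claw":1},{"turn":[0,0,0],"travel":[0.3,-3,0],"claw":1},{"turn":[0,0,0],"travel":[0.3,-3,0],"claw":1}]'
```

```text
t: 48.93
position: [0.6945, -0.0119, 0.1518]
tcp_rot: [0.998, 0.058, 0.001, -0.002]
wrist_force: [-2.4, 9.0, 7.1]
gripper_width: 0.22
```

At the locked end: 9 N and no more motion. I'll release, back off and check.

```bash
python3 -m creep '[{"turn":[0,0,0],"travel":[0,0,0],"claw":-0.2},{"turn":[0,0,0],"travel":[0,2,0],"claw":-0.2},{"turn":[0,0,0],"travel":[0,2,0],"claw":-0.2},{"turn":[0,0,0],"travel":[0,2,0],"claw":-0.2},{"turn":[0,0,0],"travel":[0,2,25],"claw":-0.2},{"turn":[0,0,0],"travel":[0,2,60],"claw":-0.2},{"turn":[0,0,0],"travel":[0,2,100],"claw":-0.2},{"turn":[0,0,0],"travel":[0,2,110],"claw":-0.2},{"turn":[0,0,0],"travel":[0,2,110],"claw":-0.2},{"turn":[0,0,0],"travel":[0,2,110],"claw":-0.2}]'; python3 c.py w17 latch_top; python3 lt.py w17 -.01
```

```text
t: 49.77
position: [0.6943, -0.013, 0.2608]
tcp_rot: [0.998, 0.058, 0.001, 0.0]
wrist_force: [1.1, 0.5, -0.1]
gripper_width: 0.596
49.7667 [ 0.6943 -0.013   0.2608] [9.983e-01 5.750e-02 1.100e-03 3.000e-04] 0.5964117750982021
latch_top [210. 325.] 0.83 [ 0.6931 -0.0127  0.173 ]
709 [ 0.69450771 -0.01171877  0.17247912] [-0.06883648  0.09853603] [[-0.08066204  0.0889176 ]
 [-0.05801688  0.10818541]]
```

```bash
python3 -m creep '[{"turn":[0,0,0],"travel":[-40,0,0],"claw":-0.2},{"turn":[0,0,0],"travel":[-80,0,0],"claw":-0.2},{"turn":[0,0,0],"travel":[-120,0,0],"claw":-0.2},{"turn":[0,0,0],"travel":[-160,0,0],"claw":-0.2},{"turn":[0,0,0],"travel":[-200,0,0],"claw":-0.2},{"turn":[0,0,0],"travel":[-240,0,0],"claw":-0.2},{"turn":[0,0,0],"travel":[-240,0,0],"claw":-0.2},{"turn":[0,0,0],"travel":[-240,0,0],"claw":-0.2},{"turn":[0,0,0],"travel":[-240,0,0],"claw":-0.2},{"turn":[0,0,0],"travel":[-240,0,0],"claw":-0.2}]'; python3 look.py t7; python3 c.py w18; python3 - <<'E'
from h import *
p,d,K,C=cam('scene'); save('s2',p)
E
```

```text
t: 50.7
position: [0.4545, -0.0127, 0.2594]
tcp_rot: [0.998, 0.058, -0.0, -0.0]
wrist_force: [-0.1, -0.3, -0.6]
gripper_width: 0.599
[121. 196.] 214 [0.7789 0.3841] (792, 395) 31 0.0851
[129. 228.] 163 [0.762  0.3112] (776, 319) 28 0.0848
[145. 284.] 397 [0.732  0.1827] (733, 183) 26 0.0716
[181. 459.] 375 [ 0.6578 -0.2111] (666, -214) 90 0.088
[191. 420.] 340 [ 0.6305 -0.1237] (636, -129) 58 0.0925
[202. 188.] 214 [0.5932 0.3913] (586, 375) 33 0.0803
[260. 190.] 347 [0.4659 0.3772] (466, 380) 23 0.0843
[287. 351.] 244 [0.4159 0.024 ] (420, 21) 24 0.0718
drawer_handle [193. 432.] 0.83 [ 0.6288 -0.1493  0.09  ] unit -0.15 -0.0306
50.85 [ 0.4546 -0.0126  0.2595] [ 9.983e-01  5.770e-02 -5.000e-04 -1.000e-04] 0.5981596164103355
```

View pics/t7.png

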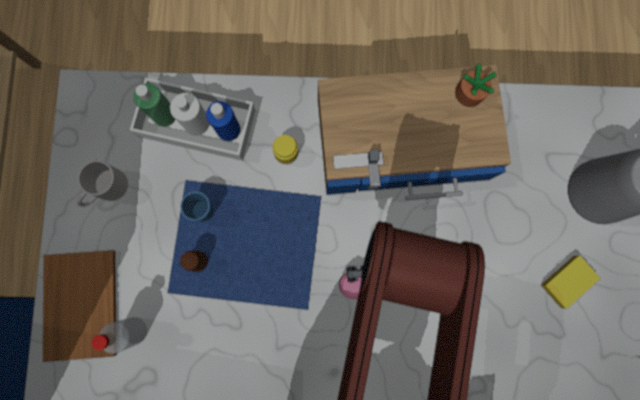

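View pics/w18.png

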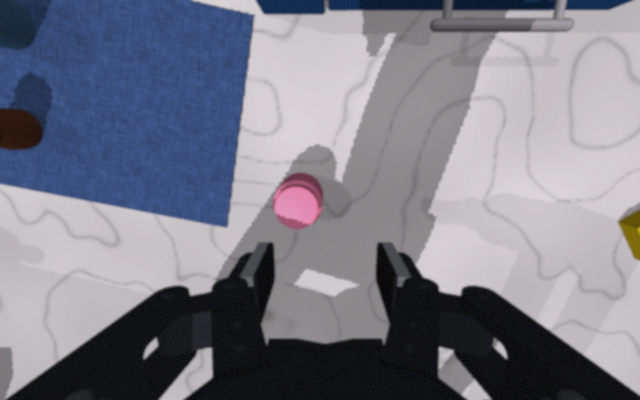

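The catch measured 158.5 mm open and 98.5 mm now, a full 60 mm of travel, so it is at its locked end. The drawer is home, the cup and mill are where they were, and the arm touches nothing. I'll hand in.

```bash
python3 - <<'E'
from rig import arm
print(arm.close_job())
E
```

```text
the job is handed in; nothing more can be done
None
```

I slid the catch open, pulled the drawer to its stop and stood all four white jars in a row in the drawer. Then I pushed the drawer home, slid the catch back to its locked end, backed the arm clear and handed in at about 51 s. The rig gives no verdict.

**Last checks:**
- **Jars:** just before the drawer was closed, all four stood upright and released, about 20 mm in front of the floor's centre and at about y -103, -35, +34 and +104 mm. I could not see them once it was shut; it was closed slowly.
- **Drawer:** it met its end stop with about 8 N, and the gripper was back within 1 mm of where it first gripped the handle.
- **Catch:** it measured 60 mm of travel from its open end and met the locked stop with 9 N.
- **Cup and mill:** both were unmoved to within about 2 mm.

**Off-plan or in disagreement:**
- I gripped the third jar about 7 mm off-centre, because a move stopped short of its target. I corrected for that when placing it.
- The network's readings of the drawer floor's centre and of the handle differed from the unit's geometry by up to about 12 mm. I went by the geometry, the depth images and the contact forces.

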